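Stand the baluster up on the painting stand

ROBOT

A 6-joint arm with a two-finger parallel gripper is mounted at the origin on a cart in front of the work surface, level with it; the furniture and walls round the work are solid. World frame = base frame: x ahead of the robot, y to its left, z up, the work surface at z = 0. Lengths are in m, angles in rad, forces in N, time in s.
With the tool pointing down it reaches from about 0.35 to 0.775 m from the base axis. Payload 5.5 kg.
Tool frame: the origin (TCP) lies at the very end of the fingers, on their centre line; the grasp point (between the pads) lies 19 mm behind it; z points along the fingers, y is the direction in which the jaws open and shut (so a half turn about z gives the same grasp; the last joint's range is limited). The gripper opens to 85 mm and grips with 20 to 120 N. Pads are 22 mm wide; open, the fingers measure 114 mm over their backs; the gripper's body (76 mm by 85 mm) begins 54 mm behind the grasp point. The pads swing forward as they close: fully open they stand 13 mm farther back than shut.
Start: joints at [-1.263, 0.313, 0.046, 1.304, 0, 1.431], TCP at [0.249, -0.518, 0.231] pointing down, gripper open.
Joint ranges: [-2.76, 2.76], [-0.86, 1.69], [-1.03, 1.26], [-2.2, 2.34], [-1.47, 1.5], [-3.14, 3.14]. Speed limits (rad/s): [2.57, 2.57, 3.14, 3.14, 3.14, 3.14].

INTERFACE

Orientations are given as a rotation vector (axis times angle).
In Python, from bench import manip, cams, job, find_in, outline_of gives the robot as it stands.
- The arm moves only by the tool apply_moves, never from a script. Its argument "series" is a list of rows, each an object of numbers: "gripper": the closure, from -1 (fully open) to 1 (shut), so that 0 is half open; "tx", "ty", "tz": the shift along the tool's x, y, z in mm; "yaw": the turn about the tool's z in degrees. In form: [{"gripper": .., "tx": .., "ty": .., "tz": .., "yaw": ..}, ...]. A call has 1 to 20 rows; each row shifts and turns the commanded pose from where the row before left it, along the tool's axes as they then stand; what a row does not reach is not made up. A row lasts 1/12 s, in which the tool goes at most 41.7 mm and 7.16 degrees, less where a joint would pass 70% of its speed; a pose out of reach is approached as far as the arm can. A call with a gripper value outside its range is refused whole. The fingers move at their own pace and stop on an object; the grip force is fixed at half the most. Time passes only in rows, so rows that do not move let the fingers close. It gives the time, the measured TCP pose, the force and the opening at its end, in the units of the state.
- manip.sense(): the state, without advancing time (a new reading comes with each control period).
- cams.get_image(name): name is "scene" or "top" or "wrist"; returns the picture (480x640x3 uint8, red, green, blue); there is no depth.
- cams.camera_params(name): a dict with "mtx" (3x3 intrinsics, pixels), "extrinsics" (4x4, takes a point from camera to world coordinates); the wrist camera has in their place "tool_from_camera" (4x4, takes a point from camera to tool coordinates, whose origin is the TCP and whose axes are the flange's). Camera axes: x right, y up, looking along -z (the intrinsics and any distortion apply to the point x, -y, -z); pixel columns grow to the right and rows downward; lengths in m; the calibration is good to about 2 mm. A picture is of the moment at which its call begins: read the wrist's pose just before it. camera_params takes no time and is no camera call.
- job.job_done(): hands the job in, once; it reports no verdict.
Trained networks look in the newest picture that a camera, given by its name, has taken for a name from the list of things; names that differ only in an ending like _2 or _b are one class to them, and where a whole thing is asked for, a point or a joint stands for the part that bears it (a point fixed in the world has none). Each returns a list of dicts, best first, with "conf" (0 to 1); they miss things now and then, are a little off and sometimes report something else, mostly with a low value. They report only what shows in the picture. A call takes as long as a camera call.
- find_in(camera, thing): "location" ([column, row] in pixels, amid what is visible of it).
- outline_of(camera, thing): "pixels" (480x640 bool, what is visible of it) and "location" ([column, row] in pixels, amid what is visible of it).
The state is a dict: "time_s": time; "joint_pos": joint angles; "dq": joint speeds; "joint_efforts": joint torques, N m; "ee_pos": TCP position; "orientation": TCP orientation; "force": force on the tool from outside, world axes, zero at the start; "wrist_torque": the same for the moment, N m; "grip_width": opening from 0.0 (shut) to 1.0 (fully open).
Only numpy, scipy, OpenCV 4.12 (cv2) and the standard library are available. Lean on these libraries where they do the work, as an engineer would, in place of code of your own. Each camera call takes 0.05 s, during which the arm holds its last target.

TASK

Take the white-primed turned baluster out of its slanted drying cradle and stand it upright on its narrow foot in the middle of the painting stand's plate, inside the blue ring: set it down gently, without dropping it or pressing hard, and let go only once it rests on the plate. Then check that it stays without wobble: leaving the baluster untouched, swing the plate smoothly round by its black knob until the arm is at its far stop, and let go. Leave the baluster standing and the other things on the bench where they are.

Things in the scene. Friction and masses are not known exactly. Their poses are not given: they have to be found in the camera images.
- baluster: White-primed turned wooden baluster, 180 mm tall, 0.2 to 0.4 kg, loose. Origin: centre of its foot's underside; z runs up its axis to the head. Flat foot 30 mm across, belly 39 mm across at 72 to 84 mm up, neck 18 mm, plain round head 29 mm across from 138 to 176 mm. At the start it leans in the cradle, 35 degrees from vertical, head up and toward the robot; the head is free all round.
- cradle: Plywood drying cradle, fixed. Origin: on the bench under the middle of the baluster's foot. Base 170 by 90 mm (x -120 to 50 mm). A trough leans 35 degrees from vertical toward -x; the foot rests on its ledge 34 mm above the bench, the board is on the -x (under) side, low side lips end 110 mm along the baluster. The baluster comes out along its own axis or upward.
- paint_stand: Painting stand, fixed; dark round steel foot 144 mm across. Origin: on the bench on the vertical turning axis. Above it a plywood plate 116 mm across with a blue ring of 38 mm radius round its middle. The plate is locked rigidly at an unknown height: its flat top is somewhere from 60 to 95 mm above the bench, to be found by touch or sight. It carries an arm with a black knob (see turntable).
- turntable (a joint): Turning of plate, arm and knob, rad, counter-clockwise from above; stops (red pins) at 0 and 1.5, starts 0 to 0.25; light friction, stays where left. At 0 the arm points along the stand's -y, at 1.5 nearly along its +x. The fixed upright knob, 21 mm across, is 118 mm from the axis and reaches from 1 mm below to 49 mm above the plate's top; the flat arm lies under it.
- paint_cup: White plastic cup with red paint, 69 mm across, 58 mm high, loose, standing; origin under its centre. To be left alone.
- tape_roll: Roll of masking tape, 98 mm across, 25 mm high, loose, lying flat; origin under its centre. To be left alone.
- sand_block: Cork sanding block 58 by 105 by 34 mm, loose; origin under its centre. To be left alone.

How it is judged:
By the outcome, as a careful person would: the job done as asked, in the order asked, and still so for the second after the job is handed in, with the robot touching nothing.
It also fails if it takes over 66 s, if anything falls off the work surface, if the arm or the gripper's body presses on something with over 40 N, if the wrist force passes 120 N, or if a joint passes its speed limit or range.

## Working session

There is one attempt and no reset: what is moved stays moved. The work goes in short steps, Python scripts to look and compute and a tool call to move; the robot and the scene stay as the last step left them, time stands still between calls to the robot, and variables do not carry over. Pictures are saved under pics/ and viewed, and the job is handed in when it is done.

Besides the shell and the picture viewer there is one more tool, called after "Emit:" as name([rows], argument=value, ...), one row to a line, values as JSON. apply_moves: Moves the arm, as the interface text tells. Its arguments: {"type":"object","properties":{"series":{"type":"array"}},"required":["series"]}

```bash
ls; mkdir -p pics
python3 - <<'E'
from bench import manip,cams
import cv2
print(manip.sense())
for n in ["scene","top","wrist"]:
    im=cams.get_image(n); cv2.imwrite(f"pics/{n}0.png",im[:,:,::-1]); print(n,cams.camera_params(n))
E
```

```text
pics
{'time_s': 0.0, 'joint_pos': array([-1.26258673e+00,  3.14033276e-01,  4.49949628e-02,  1.30359366e+00,
       -1.65399849e-05,  1.43117821e+00]), 'dq': array([ 0.00127781, -0.00115763, -0.00058548,  0.00029129, -0.00104939,
        0.00091176]), 'joint_efforts': array([-1.04946305e-04, -4.80627966e+01,  2.98534119e+01,  1.94042333e-02,
       -1.10353049e-04, -1.85978593e-05]), 'ee_pos': array([ 0.24880375, -0.51782775,  0.2303967 ]), 'orientation': array([-3.06138337e+00, -6.97176847e-01,  2.68505037e-04]), 'force': array([ 0.13799498, -0.23379638,  0.327509  ]), 'wrist_torque': array([ 0.01860028, -0.07774809,  0.00909441]), 'grip_width': 0.9973314825359677}
scene {'mtx': array([[586.96144507,   0.        , 321.98627856],
       [  0.        , 586.96144507, 237.33899184],
       [  0.        ,   0.        ,   1.        ]]), 'extrinsics': array([[ 0.37604649,  0.51793739, -0.76832929, -0.28277012],
       [-0.92649712,  0.19776992, -0.32014081, -0.669057  ],
       [-0.01386047,  0.83224271,  0.55423819,  0.65440297],
       [ 0.        ,  0.        ,  0.        ,  1.        ]
[... 261 characters left out ...]
2335, -0.02754525,  0.01394052, -0.30018262],
       [ 0.00847237,  0.18947565,  0.98184887,  1.01224548],
       [ 0.        ,  0.        ,  0.        ,  1.        ]])}
wrist {'mtx': array([[377.93305655,   0.        , 316.47623202],
       [  0.        , 377.93305655, 238.78287352],
       [  0.        ,   0.        ,   1.        ]]), 'tool_from_camera': array([[ 7.96100823e-05,  9.56230355e-01,  2.92614938e-01,
         7.45343108e-02],
       [ 9.99999131e-01,  3.09043046e-04, -1.28197951e-03,
         4.64030579e-04],
       [-1.31629833e-03,  2.92614786e-01, -9.56229499e-01,
        -1.42350989e-01],
       [ 0.00000000e+00,  0.00000000e+00,  0.00000000e+00,
         1.00000000e+00]])}
```

View pics/scene0.png

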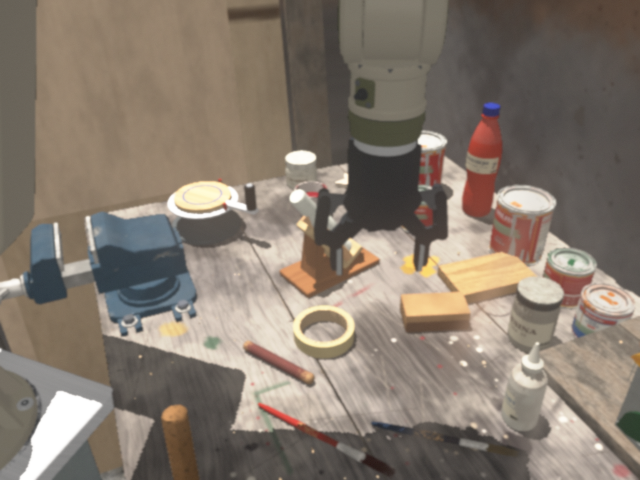

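View pics/top0.png

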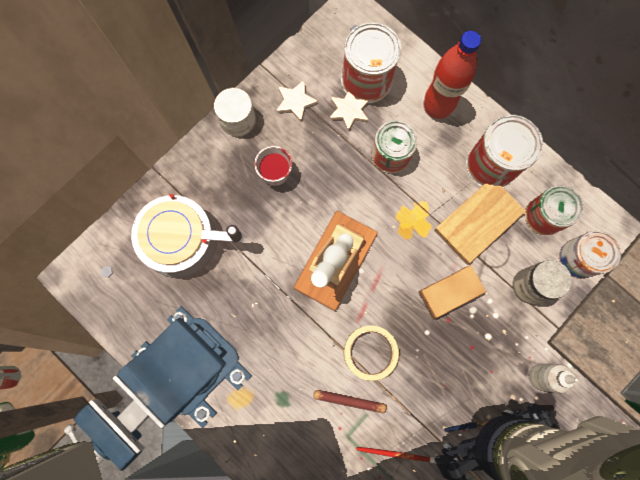

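View pics/wrist0.png

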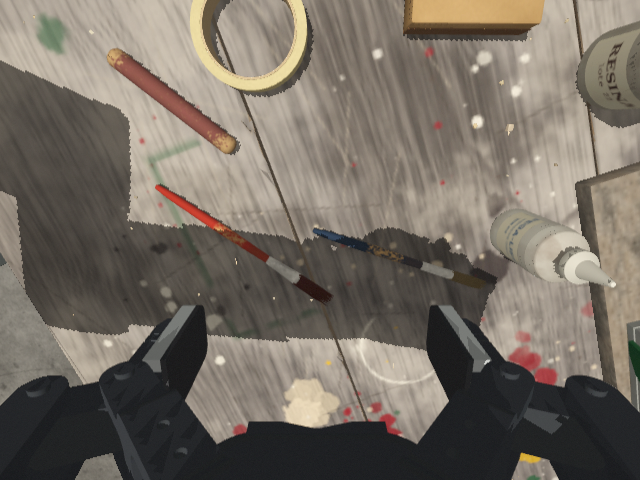

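```bash
cat > h.py <<'E'
import numpy as np, cv2
from scipy.spatial.transform import Rotation as R
from bench import manip,cams,job,find_in,outline_of
def pose(s=None):
    s=s or manip.sense(); T=np.eye(4); T[:3,:3]=R.from_rotvec(s['orientation']).as_matrix(); T[:3,3]=s['ee_pos']; return T
def cam(n,T=None):
    p=cams.camera_params(n); K=p['mtx']
    E=p['extrinsics'] if n!='wrist' else T@p['tool_from_camera']
    return K,E,p
def ray(n,uv,T=None):
    K,E,p=cam(n,T); d=np.array([(uv[0]-K[0,2])/K[0,0],-(uv[1]-K[1,2])/K[1,1],-1.]); d=E[:3,:3]@d
    return E[:3,3],d/np.linalg.norm(d)
def atz(n,uv,z,T=None):
    o,d=ray(n,uv,T); return o+d*(z-o[2])/d[2]
def proj(n,P,T=None):
    K,E,p=cam(n,T); q=np.linalg.inv(E)@np.append(P,1); return np.array([K[0,2]+K[0,0]*q[0]/-q[2],K[1,2]+K[1,1]*q[1]/q[2]])
def tri(rays):
    A=0;b=0
    for o,d in rays:
        M=np.eye(3)-np.outer(d,d); A=A+M; b=b+M@o
    P=np.linalg.solve(A,b); return P,[float(np.linalg.norm((np.eye(3)-np.outer(d,d))@(P-o))) for o,d in rays]
def save(n,name):
    im=cams.get_image(n); cv2.imwrite(f"pics/{name}.png",im[:,:,::-1]); return im
E
python3 - <<'E'
from h import *
print(pose().round(3)); np.set_printoptions(precision=4,suppress=True)
for c in ["top","scene"]:
    im=cams.get_image(c)
    print(cams.camera_params(c).keys())
    for t in ["baluster","cradle","paint_stand","turntable","paint_cup","tape_roll","sand_block"]:
        for r in outline_of(c,t)[:2]:
            m=r['pixels']; ys,xs=np.where(m)
            print(c,t,round(r['conf'],2),np.round(r['location'],1),m.sum(),xs.min(),xs.max(),ys.min(),ys.max(),atz(c,r['location'],0.03).round(3))
E
```

```text
[[ 0.901  0.433 -0.     0.249]
 [ 0.433 -0.901  0.001 -0.518]
 [ 0.    -0.001 -1.     0.231]
 [ 0.     0.     0.     1.   ]]
dict_keys(['mtx', 'extrinsics'])
top baluster 0.67 [332.1 259.7] 1038 311 352 234 286 [ 0.529 -0.338  0.03 ]
top cradle 0.58 [337.7 268.9] 3446 293 376 211 310 [ 0.511 -0.347  0.03 ]
top paint_stand 0.88 [176.5 235.9] 5856 131 243 195 278 [ 0.581 -0.052  0.03 ]
top turntable 0.58 [175.8 234.1] 3830 136 242 201 264 [ 0.585 -0.051  0.03 ]
top paint_cup 0.79 [270.5 166.9] 1136 254 291 146 185 [ 0.71  -0.227  0.03 ]
top tape_roll 0.77 [390.4 347. ] 1053 344 397 326 380 [ 0.368 -0.436  0.03 ]
top sand_block 0.65 [449.4 288.3] 1924 418 484 265 318 [ 0.47  -0.549  0.03 ]
dict_keys(['mtx', 'extrinsics'])
scene baluster 0.92 [306.7 206. ] 684 289 350 190 249 [ 0.681 -0.234  0.03 ]
scene cradle 0.84 [317.6 268.1] 3060 279 378 217 297 [ 0.489 -0.338  0.03 ]
scene cradle 0.46 [322.6 340.4] 2043 294 353 305 358 [ 0.321 -0.415  0.03 ]
scene paint_stand 0.67 [205.6 211.3] 3999 168 256 180 244 [ 0.587 -0.047  0.03 ]
scene turntable 0.75 [206.5 199.7] 1949 173 257 182 214 [ 0.629 -0.023  0.03 ]
scene turntable 0.39 [436.8 310.9] 2507 399 469 292 331 [ 0.451 -0.561  0.03 ]
scene paint_cup 0.73 [312.1 187.1] 310 296 322 182 202 [ 0.76  -0.213  0.03 ]
scene tape_roll 0.75 [322.4 342.4] 1977 293 353 306 358 [ 0.317 -0.417  0.03 ]
scene sand_block 0.67 [434.1 313.3] 2527 400 469 291 332 [ 0.444 -0.559  0.03 ]
```

Run:
```python
import cv2
a=cv2.imread('pics/top0.png'); b=a[180:330,100:400]; cv2.imwrite('pics/topcrop.png',cv2.resize(b,None,fx=2.66,fy=2.66,interpolation=cv2.INTER_CUBIC))
a=cv2.imread('pics/scene0.png'); b=a[140:300,150:400]; cv2.imwrite('pics/scenecrop.png',cv2.resize(b,None,fx=3.2,fy=3.2,interpolation=cv2.INTER_CUBIC))
```

```text
(no output)
```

View pics/topcrop.png

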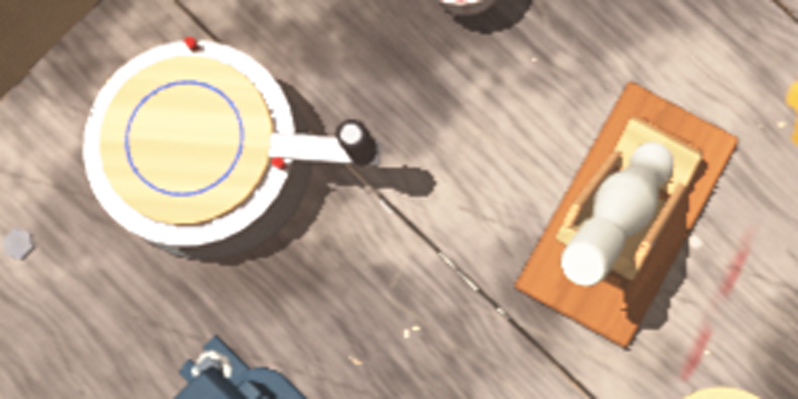

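View pics/scenecrop.png

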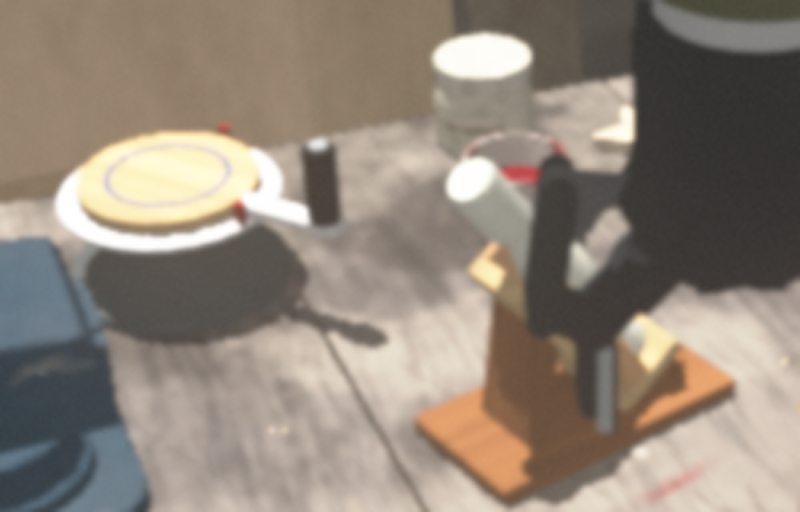

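Run:
```python
from h import *
np.set_printoptions(precision=4,suppress=True)
c=[(630,82),(737,145),(627,348),(515,288)]
P=np.array([atz('top',(100+x/2.66,180+y/2.66),0.012) for x,y in c])
print(P); print([np.linalg.norm(P[i]-P[(i+1)%4]) for i in range(4)])
d=(P[0]-P[3])+(P[1]-P[2]); d/=np.linalg.norm(d); print('x axis',d,np.degrees(np.arctan2(d[1],d[0])))
m=P.mean(0); o=m+0.035*d; o[2]=0; print('origin',o)
a=np.array([-d[0]*np.sin(np.radians(35)),-d[1]*np.sin(np.radians(35)),np.cos(np.radians(35))])
foot=o+[0,0,.034]
for s in (0,.03,.078,.157,.18):
    p=foot+a*s; print(s,p,proj('top',p),proj('scene',p))
for z in (.06,.08,.095):
  print(z,'ring',atz('top',(100+185/2.66,180+138/2.66),z),'knobtop',atz('top',(100+351/2.66,180+132/2.66),z+.049), 'sc ring',atz('scene',(150+168/3.2,140+175/3.2),z),atz('scene',(150+319/3.2,140+145/3.2),z+.049))
print(tri([ray('top',(100+185/2.66,180+138/2.66)),ray('scene',(150+168/3.2,140+175/3.2))]))
print(tri([ray('top',(100+351/2.66,180+132/2.66)),ray('scene',(150+319/3.2,140+145/3.2))]))
```

```text
[[ 0.6254 -0.3506  0.012 ]
 [ 0.5773 -0.4247  0.012 ]
 [ 0.4365 -0.3417  0.012 ]
 [ 0.4802 -0.2655  0.012 ]]
[np.float64(0.0883577475268978), np.float64(0.16345054796826705), np.float64(0.08788473705062297), np.float64(0.1683043967330192)]
x axis [ 0.8621 -0.5067  0.    ] -30.44701352270154
origin [ 0.56   -0.3634  0.    ]
0 [ 0.56   -0.3634  0.034 ] [345.5599 242.0928] [344.7875 247.7772]
0.03 [ 0.5452 -0.3547  0.0586] [341.7902 247.6491] [337.5623 240.022 ]
0.078 [ 0.5214 -0.3407  0.0979] [335.3013 257.2131] [325.3543 226.9183]
0.157 [ 0.4824 -0.3177  0.1626] [323.1938 275.0585] [303.3188 203.2662]
0.18 [ 0.471  -0.3111  0.1814] [319.2809 280.8257] [296.3962 195.8357]
0.06 ring [ 0.5823 -0.0474  0.06  ] knobtop [ 0.5721 -0.1662  0.109 ] sc ring [ 0.6004 -0.0357  0.06  ] [ 0.592  -0.1544  0.109 ]
0.08 ring [ 0.5777 -0.0528  0.08  ] knobtop [ 0.5675 -0.1692  0.129 ] sc ring [ 0.5706 -0.057   0.08  ] [ 0.56   -0.1733  0.129 ]
0.095 ring [ 0.5743 -0.0567  0.095 ] knobtop [ 0.564  -0.1714  0.144 ] sc ring [ 0.5484 -0.073   0.095 ] [ 0.5359 -0.1874  0.144 ]
(array([ 0.5789, -0.0512,  0.0745]), [9.647532835871214e-05, 9.647532835865692e-05])
(array([ 0.5687, -0.1683,  0.1236]), [0.00010908809345797481, 0.00010908809345793026])
```

Emit:
apply_moves([
  {"gripper": -1, "yaw": -6.88, "tz": -3},
  {"gripper": -1, "yaw": -6.88, "tz": -3},
  {"gripper": -1, "yaw": -6.88, "tz": -3},
  {"gripper": -1, "yaw": -6.88, "tz": -3},
  {"gripper": -1, "yaw": -6.88, "tz": -3},
  {"gripper": -1, "yaw": -6.88, "tz": -3},
  {"gripper": -1, "yaw": -6.88, "tz": -3},
  {"gripper": -1, "yaw": -6.88, "tz": -3},
  {"gripper": -1, "yaw": -6.88, "tz": -3},
  {"gripper": -1, "yaw": -6.88, "tz": -3},
  {"gripper": -1, "yaw": -6.88, "tz": -3},
  {"gripper": -1, "yaw": -6.88, "tz": -3},
  {"gripper": -1, "yaw": -6.88, "tz": -3},
  {"gripper": -1, "yaw": -6.88, "tz": -3},
  {"gripper": -1, "yaw": -6.88, "tz": -3},
  {"gripper": -1, "yaw": -6.88, "tz": -3},
  {"gripper": -1, "yaw": -6.88, "tz": -3},
  {"gripper": -1, "yaw": -6.88, "tz": -3},
])

```text
schema error: expected keys gripper, tx, ty, tz, yaw
```

```bash
cat >> h.py <<'E'
def to(P):
    T=pose(); d=T[:3,:3].T@(np.array(P)-T[:3,3])*1000; psi=np.degrees(np.arctan2(T[1,0],T[0,0]))
    print('pos',T[:3,3].round(4),'psi',psi.round(2),'tilt',T[:3,2].round(4),'d_tool mm',d.round(1),'grip',manip.sense()['grip_width'],'F',manip.sense()['force'].round(1),'t',manip.sense()['time_s'])
    return d
E
python3 - <<'E'
from h import *
to([0.482,-0.318,0.26]); print(manip.sense()['joint_pos'])
E
```

```text
pos [ 0.249  -0.5184  0.2313] psi 25.66 tilt [ 0.e+00 -1.e-04 -1.e+00] d_tool mm [296.8 -79.7 -28.7] grip 0.9961006621250313 F [-0.9  0.3  0.2] t 0.95
[-1.26260692e+00  3.13175859e-01  4.61220247e-02  1.30360570e+00
 -3.48819820e-06  1.43117811e+00]
```

Emit:
apply_moves([
  {"gripper": -1, "tx": 0, "ty": 0, "tz": -3, "yaw": -6.88},
  {"gripper": -1, "tx": 0, "ty": 0, "tz": -3, "yaw": -6.88},
  {"gripper": -1, "tx": 0, "ty": 0, "tz": -3, "yaw": -6.88},
  {"gripper": -1, "tx": 0, "ty": 0, "tz": -3, "yaw": -6.88},
  {"gripper": -1, "tx": 0, "ty": 0, "tz": -3, "yaw": -6.88},
  {"gripper": -1, "tx": 0, "ty": 0, "tz": -3, "yaw": -6.88},
  {"gripper": -1, "tx": 0, "ty": 0, "tz": -3, "yaw": -6.88},
  {"gripper": -1, "tx": 0, "ty": 0, "tz": -3, "yaw": -6.88},
  {"gripper": -1, "tx": 0, "ty": 0, "tz": -3, "yaw": -6.88},
  {"gripper": -1, "tx": 0, "ty": 0, "tz": -3, "yaw": -6.88},
  {"gripper": -1, "tx": 0, "ty": 0, "tz": -3, "yaw": -6.88},
  {"gripper": -1, "tx": 0, "ty": 0, "tz": -3, "yaw": -6.88},
  {"gripper": -1, "tx": 0, "ty": 0, "tz": -3, "yaw": -6.88},
  {"gripper": -1, "tx": 0, "ty": 0, "tz": -3, "yaw": -6.88},
  {"gripper": -1, "tx": 0, "ty": 0, "tz": -3, "yaw": -6.88},
  {"gripper": -1, "tx": 0, "ty": 0, "tz": -3, "yaw": -6.88},
  {"gripper": -1, "tx": 0, "ty": 0, "tz": -3, "yaw": -6.88},
  {"gripper": -1, "tx": 0, "ty": 0, "tz": -3, "yaw": -6.88},
])

```text
time_s: 2.45
ee_pos: [0.249, -0.5183, 0.2855]
orientation: [0.817, 3.033, -0.0]
force: [-0.1, -0.4, 0.1]
grip_width: 1.002
```

Run:
```python
from h import *
to([0.482,-0.318,0.26]); print(manip.sense()['joint_pos'])
```

```text
pos [ 0.249  -0.5183  0.2855] psi 149.84 tilt [ 1.e-04 -2.e-04 -1.e+00] d_tool mm [-100.8  290.3   25.5] grip 1.0020329074698529 F [-0.1 -0.4  0.1] t 2.45
[-1.26259230e+00  3.05837714e-01  1.67423211e-01  1.43221917e+00
  2.78518564e-06 -7.36152272e-01]
```

Emit:
apply_moves([
  {"gripper": -1, "tx": -5, "ty": 14, "tz": 1, "yaw": 0},
  {"gripper": -1, "tx": -10, "ty": 29, "tz": 2, "yaw": 0},
  {"gripper": -1, "tx": -10, "ty": 29, "tz": 2, "yaw": 0},
  {"gripper": -1, "tx": -10, "ty": 29, "tz": 2, "yaw": 0},
  {"gripper": -1, "tx": -10, "ty": 29, "tz": 2, "yaw": 0},
  {"gripper": -1, "tx": -10, "ty": 29, "tz": 2, "yaw": 0},
  {"gripper": -1, "tx": -10, "ty": 29, "tz": 2, "yaw": 0},
  {"gripper": -1, "tx": -10, "ty": 29, "tz": 2, "yaw": 0},
  {"gripper": -1, "tx": -10, "ty": 29, "tz": 2, "yaw": 0},
  {"gripper": -1, "tx": -10, "ty": 29, "tz": 2, "yaw": 0},
  {"gripper": -1, "tx": -6, "ty": 15, "tz": 2, "yaw": 0},
  {"gripper": -1, "tx": 0, "ty": 0, "tz": 2, "yaw": 0},
  {"gripper": -1, "tx": 0, "ty": 0, "tz": 1, "yaw": 0},
])

```text
time_s: 3.53
ee_pos: [0.4838, -0.3183, 0.2608]
orientation: [-0.825, -3.031, -0.0]
force: [0.5, -0.5, 0.7]
grip_width: 0.999
```

Run:
```python
from h import *
to([0.482,-0.318,0.144]); T=pose()
im=save('wrist','w1'); save('scene','s1')
np.save('T1.npy',T)
for t in ["baluster","cradle"]:
    for r in outline_of('wrist',t)[:2]:
        m=r['pixels']; ys,xs=np.where(m); print(t,r['conf'],r['location'],m.sum(),xs.min(),xs.max(),ys.min(),ys.max()); cv2.imwrite(f'pics/m_{t}.png',m.astype('uint8')*255)
d=np.array([.8621,-.5067,0]);o=np.array([.56,-.3634,0]);a=np.array([-d[0]*np.sin(np.radians(35)),-d[1]*np.sin(np.radians(35)),np.cos(np.radians(35))])
for s in (0,.03,.078,.157,.18): print(s,proj('wrist',o+[0,0,.034]+a*s,T))
```

```text
pos [ 0.4838 -0.3183  0.2608] psi 149.54 tilt [-7.e-04  4.e-04 -1.e+00] d_tool mm [  1.6  -0.6 116.8] grip 0.9990371150456212 F [ 0.5 -0.5  0.7] t 3.5333
baluster 0.64 [321.7, 249.3] 3379 297 342 209 299
baluster 0.47 [598.8, 169.6] 9546 493 639 79 231
cradle 0.71 [307.0, 212.1] 8782 275 361 168 316
cradle 0.56 [583.6, 153.5] 17401 494 639 63 231
0 [316.80901299 283.46829913]
0.03 [316.81960738 277.51638292]
0.078 [316.8404112  265.82882394]
0.157 [316.89111126 237.34559426]
0.18 [316.91211481 225.54582487]
```

View pics/w1.png

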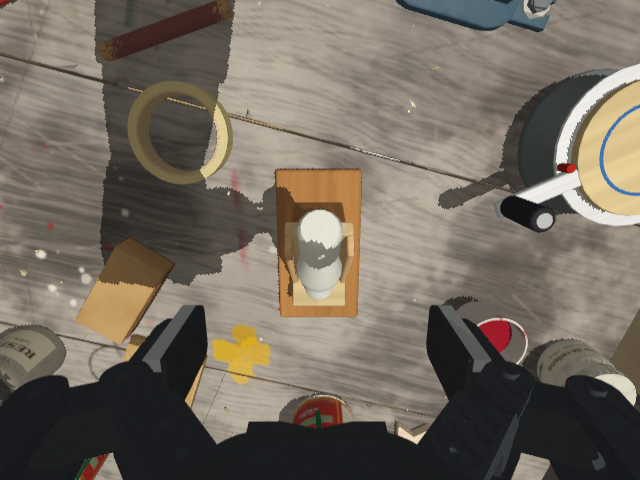

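View pics/s1.png

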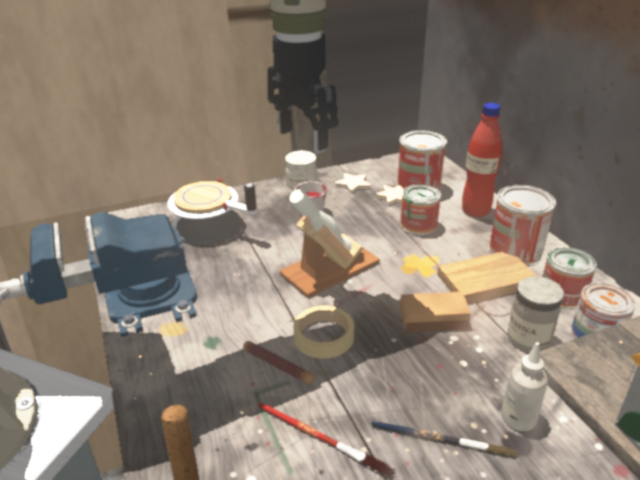

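Run:
```python
from h import *
T=np.load('T1.npy')
b=cv2.imread('pics/w1.png')[160:330,260:380]; cv2.imwrite('pics/wz.png',cv2.resize(b,None,fx=3.5,fy=3.5,interpolation=cv2.INTER_CUBIC))
b=cv2.imread('pics/s1.png')[170:300,270:390]; cv2.imwrite('pics/sz.png',cv2.resize(b,None,fx=4.5,fy=4.5,interpolation=cv2.INTER_CUBIC))
```

```text
(no output)
```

View pics/wz.png

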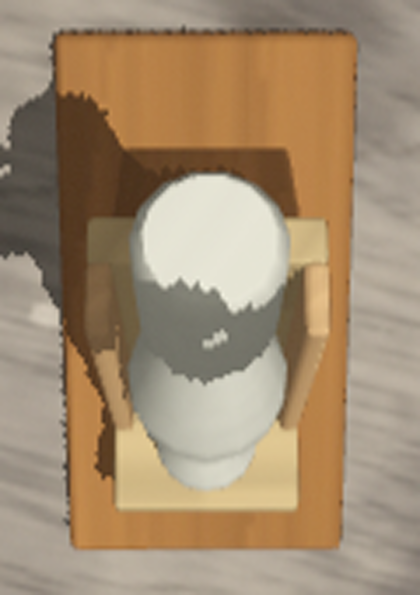

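View pics/sz.png

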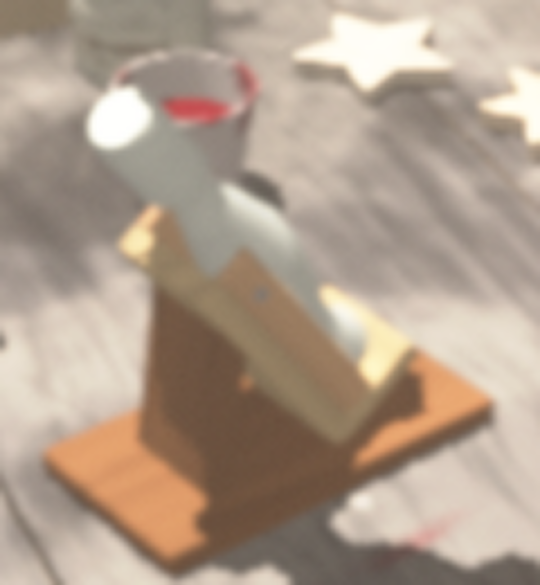

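Run:
```python
from h import *
T=np.load('T1.npy'); np.set_printoptions(precision=4,suppress=True)
print(tri([ray('wrist',(320.3,228.6),T),ray('scene',(296.9,196))]))
print(tri([ray('wrist',(320.3,228.6),T),ray('scene',(296.9,196)),ray('top',(319.9,278.5))]))
print(tri([ray('scene',(296.9,196)),ray('top',(319.9,278.5))]))
# cradle base corners from wrist
c=[(57,35),(357,35),(340,545),(73,545)]
P=np.array([atz('wrist',(260+x/3.5,160+y/3.5),0.012,T) for x,y in c]);print(P,P.mean(0),[np.linalg.norm(P[i]-P[(i+1)%4]) for i in range(4)])
d=P[3]+P[2]-P[0]-P[1]; print(np.degrees(np.arctan2(d[1],d[0])))
d/=np.linalg.norm(d); print('origin',P.mean(0)+.035*d)
```

```text
(array([ 0.4742, -0.3105,  0.1794]), [5.730564040760254e-05, 5.730564040758285e-05])
(array([ 0.4744, -0.3111,  0.1793]), [0.0005238427430126126, 0.000658050245596944, 0.0011716888057860602])
(array([ 0.4744, -0.3113,  0.1795]), [0.0009081043154249735, 0.0009081043154249523])
[[ 0.4384 -0.3401  0.012 ]
 [ 0.483  -0.2644  0.012 ]
 [ 0.6268 -0.3486  0.012 ]
 [ 0.5822 -0.4246  0.012 ]] [ 0.5326 -0.3444  0.012 ] [np.float64(0.08788948618876777), np.float64(0.1667087553143576), np.float64(0.08809897904377198), np.float64(0.1667251466997982)]
-30.39571821474657
origin [ 0.5628 -0.3621  0.012 ]
```

Run:
```python
from h import *
to([0.4858,-0.3177,0.142])
```

```text
pos [ 0.4825 -0.3203  0.2614] psi 149.38 tilt [-1.e-04 -2.e-04 -1.e+00] d_tool mm [ -1.5   4.  119.4] grip 1.001328240930796 F [0.9 0.4 0.3] t 3.7333
```

Emit:
apply_moves([
  {"gripper": -1, "tx": -1.5, "ty": 4, "tz": 8, "yaw": 0},
  {"gripper": -1, "tx": 0, "ty": 0, "tz": 16, "yaw": 0},
  {"gripper": -1, "tx": 0, "ty": 0, "tz": 20, "yaw": 0},
  {"gripper": -1, "tx": 0, "ty": 0, "tz": 20, "yaw": 0},
  {"gripper": -1, "tx": 0, "ty": 0, "tz": 20, "yaw": 0},
  {"gripper": -1, "tx": 0, "ty": 0, "tz": 18, "yaw": 0},
  {"gripper": -1, "tx": 0, "ty": 0, "tz": 12, "yaw": 0},
  {"gripper": -1, "tx": 0, "ty": 0, "tz": 5, "yaw": 0},
  {"gripper": -1, "tx": 0, "ty": 0, "tz": 0, "yaw": 0},
  {"gripper": -1, "tx": 0, "ty": 0, "tz": 0, "yaw": 0},
])

```text
time_s: 4.57
ee_pos: [0.4864, -0.3174, 0.1425]
orientation: [0.828, 3.03, -0.0]
force: [-0.0, 0.5, 0.5]
grip_width: 1.002
```

Run:
```python
from h import *
to([0.4858,-0.3177,0.142])
save('wrist','w2');save('scene','s2')
```

```text
pos [ 0.4864 -0.3174  0.1425] psi 149.45 tilt [ 1.e-04 -2.e-04 -1.e+00] d_tool mm [ 0.4 -0.6  0.5] grip 1.002040662758248 F [-0.   0.5  0.5] t 4.5667
```

View pics/w2.png

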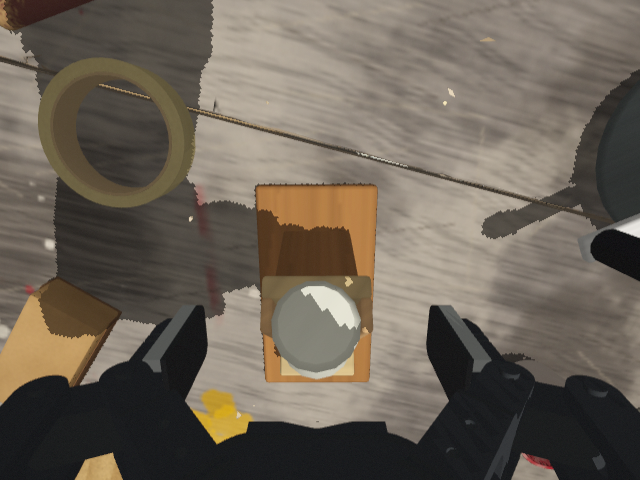

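View pics/s2.png

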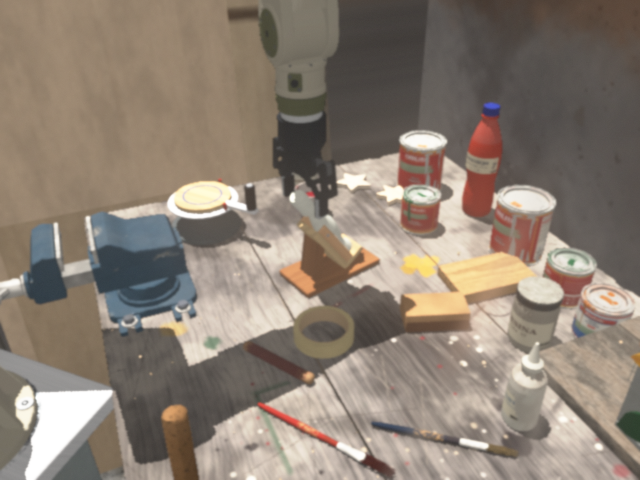

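Emit:
apply_moves([
  {"gripper": -0.6, "tx": 0, "ty": 0, "tz": 0, "yaw": 0},
  {"gripper": -0.3, "tx": 0, "ty": 0, "tz": 0, "yaw": 0},
  {"gripper": 0, "tx": 0, "ty": 0, "tz": 0, "yaw": 0},
  {"gripper": 0.15, "tx": 0, "ty": 0, "tz": 0, "yaw": 0},
  {"gripper": 0.3, "tx": 0, "ty": 0, "tz": 0, "yaw": 0},
  {"gripper": 0.4, "tx": 0, "ty": 0, "tz": 0, "yaw": 0},
  {"gripper": 0.5, "tx": 0, "ty": 0, "tz": 0, "yaw": 0},
  {"gripper": 1, "tx": 0, "ty": 0, "tz": 0, "yaw": 0},
  {"gripper": 1, "tx": 0, "ty": 0, "tz": 0, "yaw": 0},
  {"gripper": 1, "tx": 0, "ty": 0, "tz": 0, "yaw": 0},
  {"gripper": 1, "tx": 0, "ty": 0, "tz": 0, "yaw": 0},
  {"gripper": 1, "tx": 0, "ty": 0, "tz": 0, "yaw": 0},
])

```text
time_s: 5.67
ee_pos: [0.4865, -0.3172, 0.1427]
orientation: [0.827, 3.031, -0.001]
force: [-1.5, 0.4, 5.5]
grip_width: 0.325
```

Run:
```python
import numpy as np
r=157.7;t=np.radians(40.45-np.arange(0,38,2.5));u=-r*np.sin(t);z=r*np.cos(t)
print(np.c_[np.diff(u),np.diff(z)].round(1), u[-1]-u[0],z[-1]-z[0])
```

```text
[[5.3 4.3]
 [5.5 4.1]
 [5.7 3.9]
 [5.9 3.6]
 [6.  3.4]
 [6.1 3.1]
 [6.3 2.8]
 [6.4 2.5]
 [6.5 2.3]
 [6.6 2. ]
 [6.7 1.7]
 [6.7 1.4]
 [6.8 1.1]
 [6.8 0.8]
 [6.9 0.5]] 94.19732520253828 37.485668466020726
```

Emit:
apply_moves([
  {"gripper": 1, "tx": -2.6, "ty": 0, "tz": -2.2, "yaw": 0},
  {"gripper": 1, "tx": -2.7, "ty": 0, "tz": -2.1, "yaw": 0},
  {"gripper": 1, "tx": -2.7, "ty": 0, "tz": -2.1, "yaw": 0},
  {"gripper": 1, "tx": -2.8, "ty": 0, "tz": -2.0, "yaw": 0},
  {"gripper": 1, "tx": -2.8, "ty": 0, "tz": -2.0, "yaw": 0},
  {"gripper": 1, "tx": -2.9, "ty": 0, "tz": -1.9, "yaw": 0},
])

```text
time_s: 6.17
ee_pos: [0.5009, -0.3254, 0.1543]
orientation: [-0.826, -3.03, -0.001]
force: [-1.1, 0.7, -2.2]
grip_width: 0.323
```

Run:
```python
from h import *
to([0.4858,-0.3177,0.142]); print(manip.sense()['wrist_torque'])
save('scene','s3')
b=cv2.imread('pics/s3.png')[130:310,230:400]; cv2.imwrite('pics/sz3.png',cv2.resize(b,None,fx=3.2,fy=3.2,interpolation=cv2.INTER_CUBIC))
```

```text
pos [ 0.5009 -0.3254  0.1543] psi 149.5 tilt [-5.e-04  6.e-04 -1.e+00] d_tool mm [16.9 -1.  12.3] grip 0.32293091078685093 F [-1.1  0.7 -2.2] t 6.1667
[0.31265123 0.50638352 0.00198718]
```

View pics/sz3.png

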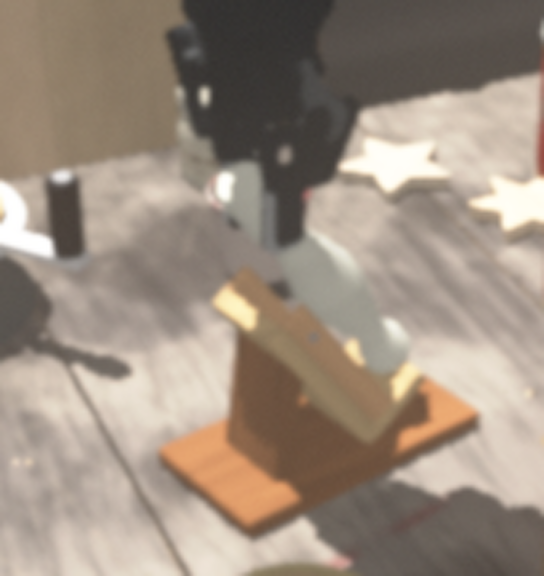

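Run:
```python
from h import *
np.set_printoptions(precision=4,suppress=True)
o=np.array([.5628,-.3621,0]);d=np.array([.8625,-.506,0]);n=np.array([.506,.8625,0])
b=cv2.imread('pics/s1.png')[205:260,290:350]; cv2.imwrite('pics/sz4.png',cv2.resize(b,None,fx=10,fy=10,interpolation=cv2.INTER_CUBIC))
```

```text
(no output)
```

View pics/sz4.png

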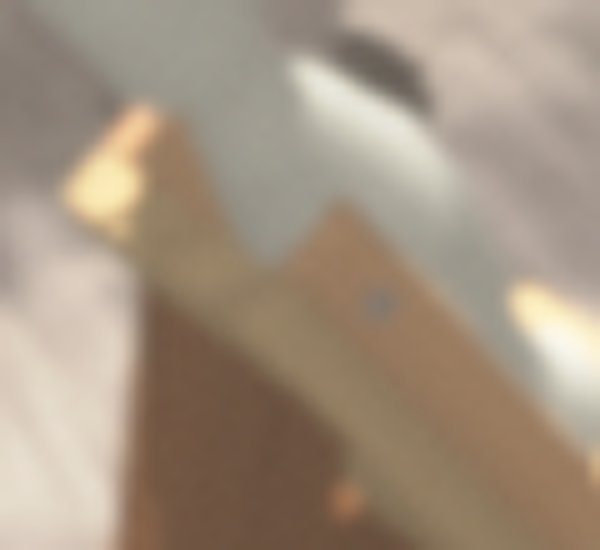

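Run:
```python
from h import *
np.set_printoptions(precision=4,suppress=True)
o=np.array([.5628,-.3621,0]);d=np.array([.8625,-.506,0]);n=np.array([.506,.8625,0])
for uv in [(299.5,227),(302.5,229.5),(296.5,224.5),(304,224),(305.5,215.5)]:
    c,r=ray('scene',uv)
    for lat in (-.03,0,.03):
        t=(lat-(c-o)@n)/(r@n); P=c+r*t; print(uv,lat,'u',(P-o)@d,'z',P[2],'s,perp', (P-o-[0,0,.034])@np.array([-.4947,.2902,.8192]))
s=manip.sense(); g=s['ee_pos']+[0,0,.019]; print('grip u',(g-o)@d,'lat',(g-o)@n,'z',g[2])
```

```text
(299.5, 227) -0.03 u -0.12032293229148402 z 0.14109908005274985 s,perp 0.1567477749459227
(299.5, 227) 0 u -0.09978316613617753 z 0.11785895006588953 s,perp 0.12592819343411288
(299.5, 227) 0.03 u -0.07924339998087117 z 0.09461882007902922 s,perp 0.09510861192230313
(302.5, 229.5) -0.03 u -0.11459773816333761 z 0.13395048976471802 s,perp 0.1476079470980222
(302.5, 229.5) 0 u -0.09379876054008107 z 0.11038670322737931 s,perp 0.11637455460614125
(302.5, 229.5) 0.03 u -0.07299978291682435 z 0.0868229166900405 s,perp 0.08514116211426012
(296.5, 224.5) -0.03 u -0.12596717406175167 z 0.14814659163037114 s,perp 0.16575836864065202
(296.5, 224.5) 0 u -0.10568295420967791 z 0.1252255417970466 s,perp 0.1353467469580524
(296.5, 224.5) 0.03 u -0.0853987343576041 z 0.10230449196372216 s,perp 0.10493512527545282
(304, 224) -0.03 u -0.11121188496097953 z 0.14324402178339357 s,perp 0.15327924201983165
(304, 224) 0 u -0.09025961088013515 z 0.12010100527115486 s,perp 0.12230262067823063
(304, 224) 0.03 u -0.06930733679929069 z 0.09695798875891626 s,perp 0.09132599933662963
(305.5, 215.5) -0.03 u -0.10764520269292024 z 0.15809820211895398 s,perp 0.16340210497656857
(305.5, 215.5) 0 u -0.08653144501418866 z 0.13562771719320754 s,perp 0.1328838020968648
(305.5, 215.5) 0.03 u -0.065417687335457 z 0.1131572322674611 s,perp 0.10236549921716097
grip u -0.0710910825605631 lat 0.00020294580051747425 z 0.1738954280020899
```

Emit:
apply_moves([
  {"gripper": 1, "tx": 0, "ty": 0, "tz": -4, "yaw": 0},
  {"gripper": 1, "tx": 0, "ty": 0, "tz": -8, "yaw": 0},
  {"gripper": 1, "tx": 0, "ty": 0, "tz": -13, "yaw": 0},
  {"gripper": 1, "tx": 0, "ty": 0, "tz": -15, "yaw": 0},
  {"gripper": 1, "tx": 0, "ty": 0, "tz": -15, "yaw": 0},
  {"gripper": 1, "tx": 0, "ty": 0, "tz": -15, "yaw": 0},
  {"gripper": 1, "tx": 0, "ty": 0, "tz": -15, "yaw": 0},
  {"gripper": 1, "tx": 0, "ty": 0, "tz": -15, "yaw": 0},
  {"gripper": 1, "tx": 0, "ty": 0, "tz": -10, "yaw": 0},
  {"gripper": 1, "tx": 0, "ty": 0, "tz": -5, "yaw": 0},
  {"gripper": 1, "tx": 0, "ty": 0, "tz": 0, "yaw": 0},
])

```text
time_s: 7.13
ee_pos: [0.5013, -0.3259, 0.2713]
orientation: [0.826, 3.028, -0.002]
force: [0.1, -0.1, -4.5]
grip_width: 0.32
```

Run:
```python
from h import *
to([0.38,-0.255,0.268]); print(manip.sense()['wrist_torque'])
save('scene','s5');save('top','t5')
b=cv2.imread('pics/s5.png')[70:310,210:410]; cv2.imwrite('pics/sz5.png',cv2.resize(b,None,fx=2.5,fy=2.5,interpolation=cv2.INTER_CUBIC))
```

```text
pos [ 0.5013 -0.3259  0.2713] psi 149.5 tilt [ 0.0024 -0.002  -1.    ] d_tool mm [140.6  -0.5   2.9] grip 0.32007354081120065 F [ 0.1 -0.1 -4.5] t 7.1333
[0.05541212 0.15402154 0.00863599]
```

View pics/sz5.png

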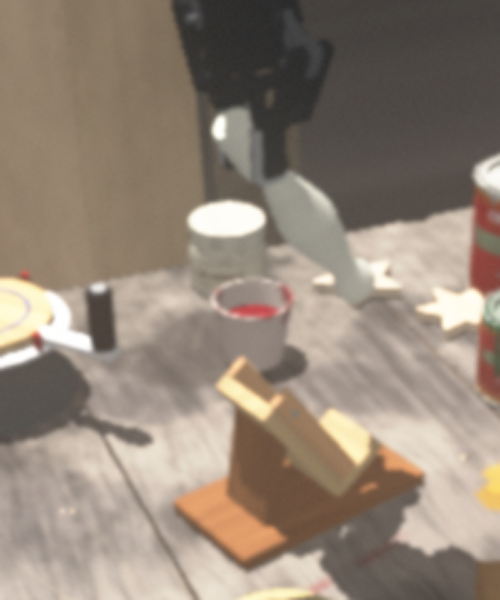

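View pics/t5.png

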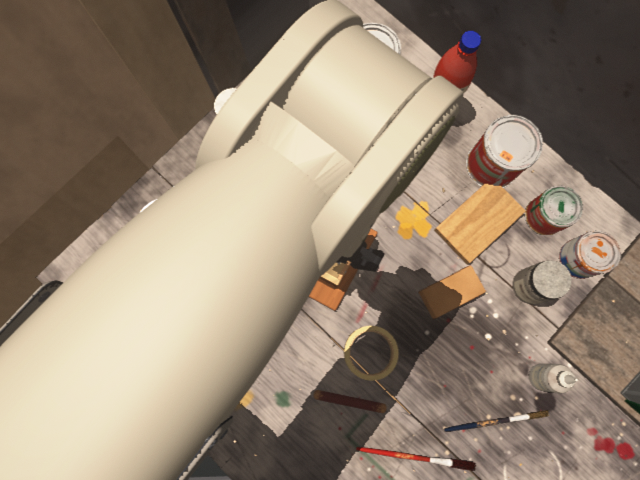

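Run:
```python
from h import *
o=np.array([.5628,-.3621,0]);d=np.array([.8625,-.506,0]);n=np.array([.506,.8625,0])
for uv in [(305.8,230.5),(314.8,237),(296.8,224),(306,212.8),(315,220),(324,226.8)]:
    c,r=ray('scene',uv)
    for lat in (-.03,0,.03):
        t=(lat-(c-o)@n)/(r@n); P=c+r*t; print(uv,lat,'u',((P-o)@d).round(4),'z',P[2].round(4))
b=cv2.imread('pics/s5.png')[205:275,280:380]; cv2.imwrite('pics/sz6.png',cv2.resize(b,None,fx=8,fy=8,interpolation=cv2.INTER_CUBIC))
```

```text
(305.8, 230.5) -0.03 u -0.1081 z 0.1294
(305.8, 230.5) 0 u -0.087 z 0.1056
(305.8, 230.5) 0.03 u -0.0659 z 0.0818
(314.8, 237) -0.03 u -0.0901 z 0.109
(314.8, 237) 0 u -0.0682 z 0.0843
(314.8, 237) 0.03 u -0.0463 z 0.0597
(296.8, 224) -0.03 u -0.1253 z 0.1489
(296.8, 224) 0 u -0.105 z 0.126
(296.8, 224) 0.03 u -0.0847 z 0.1031
(306, 212.8) -0.03 u -0.1065 z 0.1628
(306, 212.8) 0 u -0.0853 z 0.1405
(306, 212.8) 0.03 u -0.0641 z 0.1182
(315, 220) -0.03 u -0.0888 z 0.1422
(315, 220) 0 u -0.0669 z 0.119
(315, 220) 0.03 u -0.0449 z 0.0958
(324, 226.8) -0.03 u -0.0704 z 0.1215
(324, 226.8) 0 u -0.0476 z 0.0973
(324, 226.8) 0.03 u -0.0248 z 0.0732
```

View pics/sz6.png

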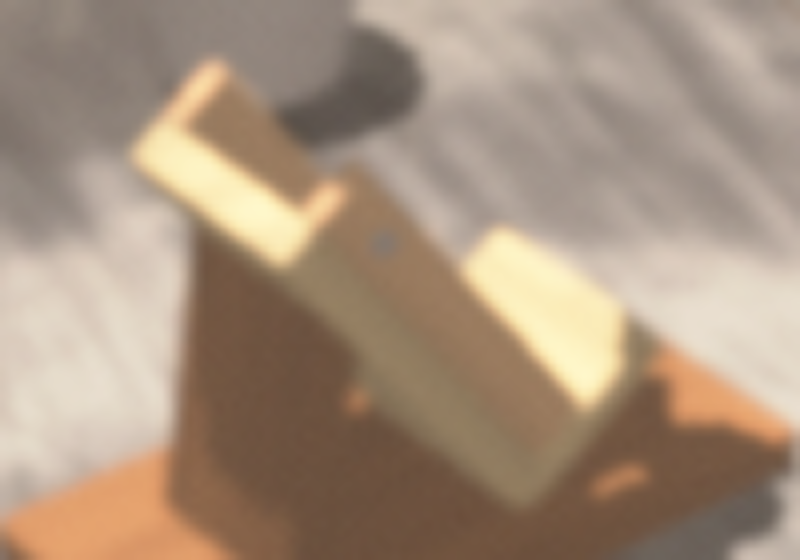

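Run:
```python
from h import *
o=np.array([.5628,-.3621,0]);d=np.array([.8625,-.506,0]);n=np.array([.506,.8625,0])
g=manip.sense()['ee_pos']+[0,0,.019]
print((g-o)@d,g[2])
for L in (30,35,40,45):
    f=g+.157*np.array([d[0]*np.sin(np.radians(L)),d[1]*np.sin(np.radians(L)),-np.cos(np.radians(L))]); print(L,proj('scene',f))
```

```text
-0.07218022938855344 0.28819359676334433
30 [347.87113876 190.01049803]
35 [352.9848675  184.32388737]
40 [357.79583878 178.277554  ]
45 [362.28059838 171.90273343]
```

Emit:
apply_moves([
  {"gripper": 1, "tx": 5, "ty": 0, "tz": 0, "yaw": 0},
  {"gripper": 1, "tx": 10, "ty": 0, "tz": 0, "yaw": 0},
  {"gripper": 1, "tx": 15, "ty": 0, "tz": 0, "yaw": 0},
  {"gripper": 1, "tx": 18, "ty": 0, "tz": 0, "yaw": 0},
  {"gripper": 1, "tx": 20, "ty": 0, "tz": 0, "yaw": 0},
  {"gripper": 1, "tx": 20, "ty": 0, "tz": 0, "yaw": 0},
  {"gripper": 1, "tx": 18, "ty": 0, "tz": 0, "yaw": 0},
  {"gripper": 1, "tx": 12, "ty": 0, "tz": 5, "yaw": 0},
  {"gripper": 1, "tx": 6, "ty": 0, "tz": 10, "yaw": 0},
  {"gripper": 1, "tx": 0, "ty": 0, "tz": 14, "yaw": 0},
  {"gripper": 1, "tx": 0, "ty": 0, "tz": 14, "yaw": 0},
  {"gripper": 1, "tx": 0, "ty": 0, "tz": 14, "yaw": 0},
  {"gripper": 1, "tx": 0, "ty": 0, "tz": 10, "yaw": 0},
  {"gripper": 1, "tx": 0, "ty": 0, "tz": 6, "yaw": 0},
  {"gripper": 1, "tx": 0, "ty": 0, "tz": 2, "yaw": 0},
  {"gripper": 1, "tx": 0, "ty": 0, "tz": 0, "yaw": 0},
])

```text
time_s: 8.57
ee_pos: [0.3936, -0.2622, 0.1941]
orientation: [-0.826, -3.03, -0.001]
force: [-0.6, 0.8, -3.8]
grip_width: 0.322
```

Run:
```python
from h import *
to([0.38,-0.255,0.196]); print(manip.sense()['wrist_torque'])
o=np.array([.5628,-.3621,0]);d=np.array([.8625,-.506,0])
g=manip.sense()['ee_pos']+[0,0,.019]
print((g-o)@d,g[2])
save('scene','s7')
b=cv2.imread('pics/s7.png')[90:310,200:400]; cv2.imwrite('pics/sz7.png',cv2.resize(b,None,fx=2.7,fy=2.7,interpolation=cv2.INTER_CUBIC))
```

```text
pos [ 0.3936 -0.2622  0.1941] psi 149.5 tilt [-8.e-04  7.e-04 -1.e+00] d_tool mm [15.4 -0.7 -1.9] grip 0.3217826292147214 F [-0.6  0.8 -3.8] t 8.5667
[0.11317877 0.14924966 0.04249179]
-0.19649011541632727 0.21312699099750723
```

View pics/sz7.png

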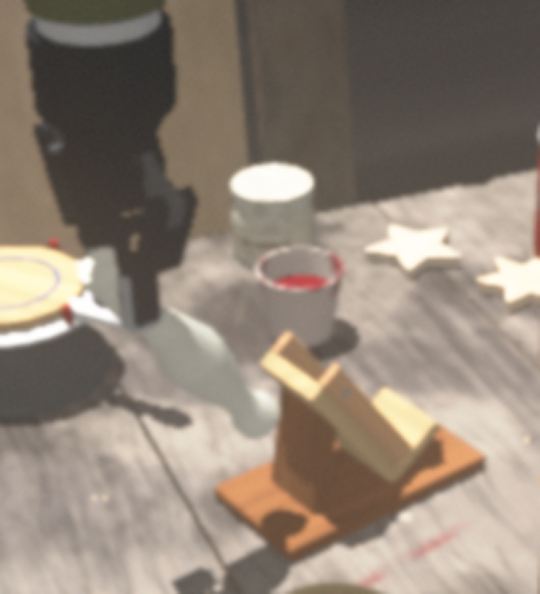

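Emit:
apply_moves([
  {"gripper": 1, "tx": -3, "ty": 0, "tz": 0, "yaw": 0},
  {"gripper": 1, "tx": -3, "ty": 0, "tz": 0, "yaw": 0},
  {"gripper": 1, "tx": -3, "ty": 0, "tz": 0, "yaw": 0},
  {"gripper": 1, "tx": -2.7, "ty": 0, "tz": -2.1, "yaw": 0},
  {"gripper": 1, "tx": -2.7, "ty": 0, "tz": -2.1, "yaw": 0},
  {"gripper": 1, "tx": -2.7, "ty": 0, "tz": -2.1, "yaw": 0},
  {"gripper": 1, "tx": -2.8, "ty": 0, "tz": -2, "yaw": 0},
  {"gripper": 1, "tx": -2.8, "ty": 0, "tz": -2, "yaw": 0},
  {"gripper": 1, "tx": -2.9, "ty": 0, "tz": -1.9, "yaw": 0},
  {"gripper": 1, "tx": -2.9, "ty": 0, "tz": -1.9, "yaw": 0},
])

```text
time_s: 9.45
ee_pos: [0.4181, -0.2766, 0.2086]
orientation: [-0.826, -3.029, -0.001]
force: [-2.8, 1.6, -6.3]
grip_width: 0.324
```

```bash
cat >> h.py <<'E'
O=np.array([.5628,-.3621,0]);D=np.array([.8625,-.506,0])
def look(nm,r=(90,310,200,400),f=2.7,c='scene'):
    save(c,nm); b=cv2.imread(f'pics/{nm}.png')[r[0]:r[1],r[2]:r[3]]; cv2.imwrite(f'pics/{nm}z.png',cv2.resize(b,None,fx=f,fy=f,interpolation=cv2.INTER_CUBIC))
    g=manip.sense()['ee_pos']+[0,0,.019]; print('u',(g-O)@D,'z',g[2],'tau',manip.sense()['wrist_torque'])
E
python3 - <<'E'
from h import *
to([0.38,-0.255,0.196]); look('s8')
E
```

```text
pos [ 0.4181 -0.2766  0.2086] psi 149.5 tilt [-0.0014  0.001  -1.    ] d_tool mm [43.8 -0.7 12.6] grip 0.3238805028996233 F [-2.8  1.6 -6.3] t 9.45
u -0.1672650653045737 z 0.22803665159469347 tau [0.89426576 1.42009913 0.05429583]
```

View pics/s8z.png

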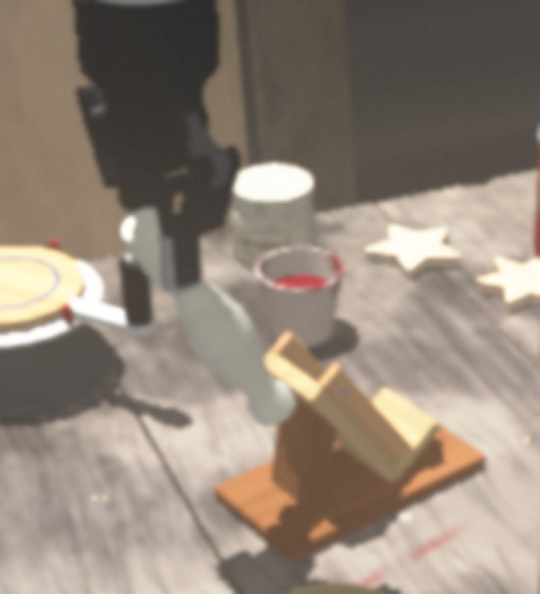

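Emit:
apply_moves([
  {"gripper": 1, "tx": -3, "ty": 0, "tz": -1.8, "yaw": 0},
  {"gripper": 1, "tx": -3, "ty": 0, "tz": -1.8, "yaw": 0},
  {"gripper": 1, "tx": -3, "ty": 0, "tz": -1.7, "yaw": 0},
  {"gripper": 1, "tx": -3, "ty": 0, "tz": -1.7, "yaw": 0},
  {"gripper": 1, "tx": -3, "ty": 0, "tz": -1.5, "yaw": 0},
  {"gripper": 1, "tx": -3, "ty": 0, "tz": -1.5, "yaw": 0},
  {"gripper": 1, "tx": -3.2, "ty": 0, "tz": -1.4, "yaw": 0},
  {"gripper": 1, "tx": -3.2, "ty": 0, "tz": -1.4, "yaw": 0},
  {"gripper": 1, "tx": -3.2, "ty": 0, "tz": -1.3, "yaw": 0},
  {"gripper": 1, "tx": -3.2, "ty": 0, "tz": -1.3, "yaw": 0},
])

```text
time_s: 10.33
ee_pos: [0.4452, -0.2927, 0.224]
orientation: [-0.826, -3.031, -0.0]
force: [-3.1, 1.2, -8.7]
grip_width: 0.319
```

Run:
```python
from h import *
to([0.38,-0.255,0.196]); look('s9')
```

```text
pos [ 0.4452 -0.2927  0.224 ] psi 149.5 tilt [-3.e-04  2.e-04 -1.e+00] d_tool mm [75.3 -0.6 28. ] grip 0.31875355123929533 F [-3.1  1.2 -8.7] t 10.3333
u -0.13581966913811394 z 0.2432193903768162 tau [7.23718330e-01 1.22248328e+00 6.29595381e-04]
```

View pics/s9z.png

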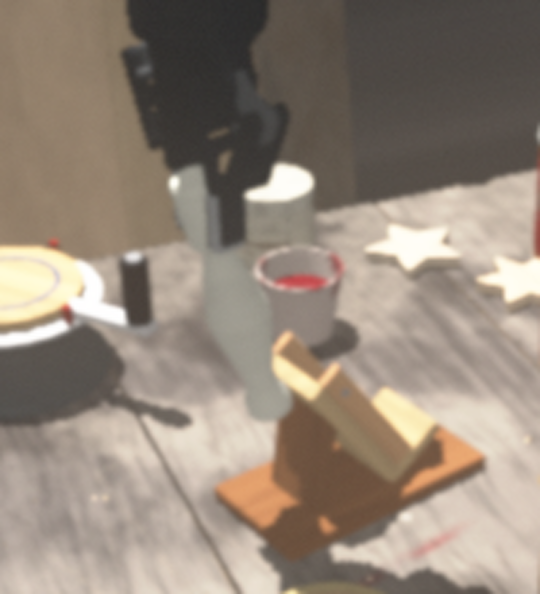

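Emit:
apply_moves([
  {"gripper": 1, "tx": -3.3, "ty": 0, "tz": -1.1, "yaw": 0},
  {"gripper": 1, "tx": -3.3, "ty": 0, "tz": -1, "yaw": 0},
  {"gripper": 1, "tx": -3.3, "ty": 0, "tz": -0.9, "yaw": 0},
  {"gripper": 1, "tx": -3.3, "ty": 0, "tz": -0.8, "yaw": 0},
  {"gripper": 1, "tx": -3.3, "ty": 0, "tz": -0.7, "yaw": 0},
  {"gripper": 1, "tx": -3.3, "ty": 0, "tz": -0.6, "yaw": 0},
  {"gripper": 1, "tx": -3.3, "ty": 0, "tz": -0.5, "yaw": 0},
  {"gripper": 1, "tx": -3.3, "ty": 0, "tz": -0.4, "yaw": 0},
  {"gripper": 1, "tx": -3.3, "ty": 0, "tz": -0.3, "yaw": 0},
  {"gripper": 1, "tx": 0, "ty": 0, "tz": 0, "yaw": 0},
])

```text
time_s: 11.22
ee_pos: [0.4713, -0.3081, 0.2307]
orientation: [0.826, 3.03, -0.001]
force: [-4.0, 1.3, -3.7]
grip_width: 0.32
```

Run:
```python
from h import *
to([0.38,-0.255,0.196]); look('s10',(60,300,220,400),2.5)
```

```text
pos [ 0.4713 -0.3081  0.2307] psi 149.5 tilt [ 9.e-04 -6.e-04 -1.e+00] d_tool mm [105.7  -0.5  34.6] grip 0.3202549412062778 F [-4.   1.3 -3.7] t 11.2167
u -0.1064870238274353 z 0.24965209110032427 tau [ 0.65084467  1.20020457 -0.0474507 ]
```

View pics/s10z.png

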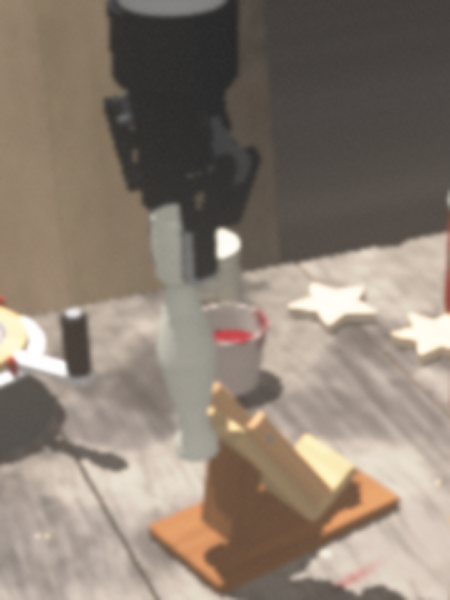

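```bash
cat >> h.py <<'E'
def tiltcheck(c='scene',grip_s=.157):
    s=manip.sense(); g=s['ee_pos']+[0,0,.019]; cams.get_image(c)
    for r in outline_of(c,'baluster')[:1]:
        m=r['pixels']; ys,xs=np.where(m); print('conf',r['conf'],xs.min(),xs.max(),ys.min(),ys.max())
        rows=np.arange(ys.max()-35,ys.max()-2); cx=np.array([np.where(m[y])[0].mean() for y in rows]); w=np.array([m[y].sum() for y in rows])
        print('w',w); 
        for L in (-10,-5,0,5,10):
            l=np.radians(L); f=g+grip_s*np.array([D[0]*np.sin(l),D[1]*np.sin(l),-np.cos(l)]); q=proj(c,f); k=proj(c,g-[0,0,.0])
            a=g+(grip_s-.06)*np.array([D[0]*np.sin(l),D[1]*np.sin(l),-np.cos(l)]); k=proj(c,a); print('lean',L,'foot',q,'60mm up',k)
        print('cx foot',cx[-9:],'cx up',cx[:6], rows[0])
E
python3 - <<'E'
from h import *
np.set_printoptions(precision=1,suppress=True)
tiltcheck()
E
```

```text
conf 0.93 279 306 142 244
w [22 22 20 20 19 19 19 18 18 17 16 16 15 14 13 13 12 12 12 12 13 13 14 15
 16 17 18 18 18 17 17 17 17]
lean -10 foot [283.5 245.1] 60mm up [287.  213.2]
lean -5 foot [290.2 243.2] 60mm up [291.2 212.1]
lean 0 foot [296.7 240.6] 60mm up [295.4 210.6]
lean 5 foot [303.2 237.6] 60mm up [299.5 208.8]
lean 10 foot [309.5 234. ] 60mm up [303.6 206.6]
cx foot [297.5 298.  297.5 297.5 297.5 298.  298.  298.  298. ] cx up [294.5 294.5 294.5 294.5 295.  295. ] 209
```

Emit:
apply_moves([
  {"gripper": 1, "tx": 3, "ty": 0, "tz": 0, "yaw": 0},
  {"gripper": 1, "tx": 6, "ty": 0, "tz": 0, "yaw": 0},
  {"gripper": 1, "tx": 6, "ty": 0, "tz": -3, "yaw": 0},
  {"gripper": 1, "tx": 3, "ty": 0, "tz": -8, "yaw": 0},
  {"gripper": 1, "tx": 0, "ty": 0, "tz": -12, "yaw": 0},
  {"gripper": 1, "tx": 0, "ty": 0, "tz": -12, "yaw": 0},
  {"gripper": 1, "tx": 0, "ty": 0, "tz": -12, "yaw": 0},
  {"gripper": 1, "tx": 0, "ty": 0, "tz": -12, "yaw": 0},
  {"gripper": 1, "tx": 0, "ty": 0, "tz": -8, "yaw": 0},
  {"gripper": 1, "tx": 0, "ty": 0, "tz": -3, "yaw": 0},
  {"gripper": 1, "tx": 0, "ty": 0, "tz": 0, "yaw": 0},
  {"gripper": 1, "tx": 0, "ty": 0, "tz": 0, "yaw": 0},
])

```text
time_s: 12.37
ee_pos: [0.4551, -0.2986, 0.3004]
orientation: [0.826, 3.03, -0.0]
force: [0.2, -0.1, -3.7]
grip_width: 0.324
```

Run:
```python
from h import *
np.set_printoptions(precision=3,suppress=True)
to([0.579,-0.051,0.30]); look('s11',(30,270,220,400),2.5); tiltcheck(); print(manip.sense()['joint_pos'])
```

```text
pos [ 0.455 -0.299  0.3  ] psi 149.49 tilt [ 0. -0. -1.] d_tool mm [ 18.9 276.2   0.4] grip 0.3236627381257855 F [ 0.2 -0.1 -3.7] t 12.3667
u -0.12530604069862444 z 0.31891195040314113 tau [-0.011 -0.031  0.031]
conf 0.77 268 296 103 212
w [21 20 20 20 18 18 17 17 16 15 14 14 14 12 12 12 11 11 12 12 12 13 14 14
 15 16 17 17 17 18 17 17 15]
lean -10 foot [271.686 213.68 ] 60mm up [274.945 179.139]
lean -5 foot [278.759 211.887] 60mm up [279.443 178.175]
lean 0 foot [285.735 209.477] 60mm up [283.905 176.794]
lean 5 foot [292.577 206.478] 60mm up [288.302 175.011]
lean 10 foot [299.251 202.917] 60mm up [292.61  172.843]
cx foot [287.  287.5 287.  287.  287.  287.5 287.  287.  287. ] cx up [284.  284.5 284.5 284.5 284.5 284.5] 177
[-0.728  0.244  0.119  1.447 -0.    -0.196]
```

View pics/s11z.png

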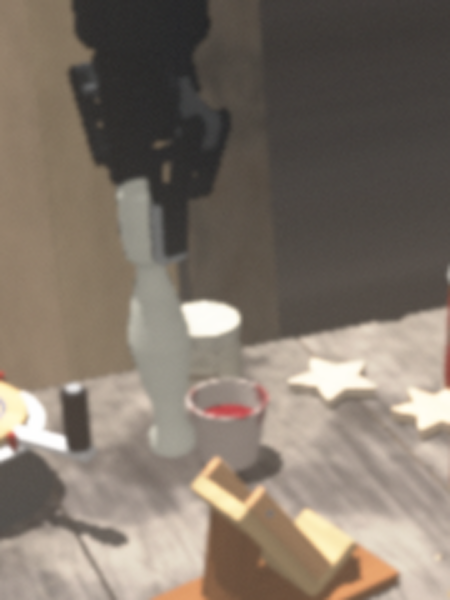

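Run:
```python
from h import *
np.set_printoptions(precision=4,suppress=True)
C={}
for n,f,r in [('top','top0',(195,275,130,215)),('scene','s1',(175,225,165,245))]:
    a=cv2.imread(f'pics/{f}.png').astype(int); s=a[:,:,0]-(a[:,:,1]+a[:,:,2])/2
    m=np.zeros(s.shape,bool); sub=s[r[0]:r[1],r[2]:r[3]]
    # blue relative to yellow plate
    print(n,np.percentile(sub,[5,50,90,99]))
    hsv=cv2.cvtColor(cv2.imread(f'pics/{f}.png'),cv2.COLOR_BGR2HSV)[r[0]:r[1],r[2]:r[3]]
    big=cv2.resize(cv2.imread(f'pics/{f}.png')[r[0]:r[1],r[2]:r[3]],None,fx=8,fy=8,interpolation=cv2.INTER_CUBIC); cv2.imwrite(f'pics/st_{n}.png',big)
    # plate ellipse: yellow region
    Y=((hsv[:,:,0]>10)&(hsv[:,:,0]<32)&(hsv[:,:,1]>50)&(hsv[:,:,2]>120)).astype('uint8')
    Y=cv2.morphologyEx(Y,cv2.MORPH_CLOSE,np.ones((5,5)))
    k,l,st,ce=cv2.connectedComponentsWithStats(Y); i=1+np.argmax(st[1:,4]); cs,_=cv2.findContours((l==i).astype('uint8'),0,1); c=max(cs,key=cv2.contourArea)
    e=cv2.fitEllipse(cv2.convexHull(c)); print(n,'plate ellipse',e[0][0]+r[2],e[0][1]+r[0],e[1],e[2],ce[i]+[r[2],r[0]]); C[n]=(e[0][0]+r[2],e[0][1]+r[0])
print(tri([ray(n,C[n]) for n in C]))
```

```text
top [-66.5   -26.5     0.     47.505]
top plate ellipse 169.84524536132812 232.2094955444336 (63.782962799072266, 65.56288146972656) 63.61305236816406 [169.8296 232.4673]
scene [-56.5 -30.5  -2.5   0. ]
scene plate ellipse 202.72447967529297 183.90204620361328 (55.49522018432617, 84.24922943115234) 81.9017105102539 [198.5904 189.7539]
(array([ 0.5717, -0.06  ,  0.1044]), [0.00034476124382613736, 0.00034476124382609307])
```

View pics/st_scene.png

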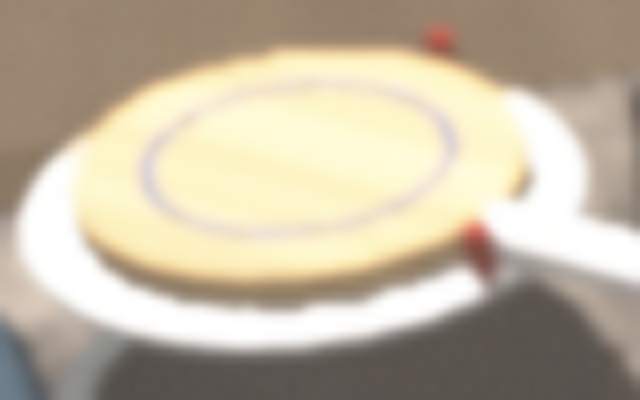

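View pics/st_top.png

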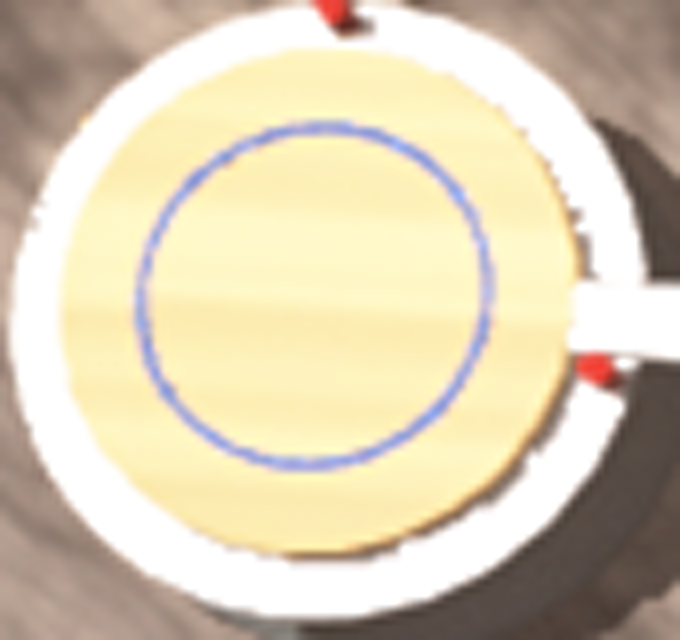

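Emit:
apply_moves([
  {"gripper": 1, "tx": 0, "ty": 5, "tz": 0, "yaw": 0},
  {"gripper": 1, "tx": 1, "ty": 10, "tz": 0, "yaw": 0},
  {"gripper": 1, "tx": 1, "ty": 15, "tz": 0, "yaw": 0},
  {"gripper": 1, "tx": 1, "ty": 19, "tz": 0, "yaw": 0},
  {"gripper": 1, "tx": 2, "ty": 22, "tz": 0, "yaw": 0},
  {"gripper": 1, "tx": 2, "ty": 24, "tz": 0, "yaw": 0},
  {"gripper": 1, "tx": 2, "ty": 24, "tz": 0, "yaw": 0},
  {"gripper": 1, "tx": 2, "ty": 24, "tz": 0, "yaw": 0},
  {"gripper": 1, "tx": 2, "ty": 24, "tz": 0, "yaw": 0},
  {"gripper": 1, "tx": 2, "ty": 24, "tz": 0, "yaw": 0},
  {"gripper": 1, "tx": 2, "ty": 24, "tz": 0, "yaw": 0},
  {"gripper": 1, "tx": 2, "ty": 22, "tz": 0, "yaw": 0},
  {"gripper": 1, "tx": 2, "ty": 17, "tz": 0, "yaw": 0},
  {"gripper": 1, "tx": 1, "ty": 12, "tz": 0, "yaw": 0},
  {"gripper": 1, "tx": 0, "ty": 7, "tz": 0, "yaw": 0},
  {"gripper": 1, "tx": 0, "ty": 3, "tz": 0, "yaw": 0},
  {"gripper": 1, "tx": 0, "ty": 0, "tz": 0, "yaw": 0},
  {"gripper": 1, "tx": 0, "ty": 0, "tz": 0, "yaw": 0},
])

```text
time_s: 14.02
ee_pos: [0.576, -0.0501, 0.3003]
orientation: [-0.827, -3.03, 0.001]
force: [0.6, 0.2, -3.7]
grip_width: 0.322
```

Run:
```python
from h import *
np.set_printoptions(precision=3,suppress=True)
to([0.5766,-0.0496,0.25]); look('s12',(10,250,120,300),2.5); tiltcheck(); print(manip.sense()['joint_pos'])
T=pose(); save('wrist','w12')
```

```text
pos [ 0.576 -0.05   0.3  ] psi 149.47 tilt [-0. -0. -1.] d_tool mm [-0.3  0.7 50.3] grip 0.32230343296483066 F [ 0.6  0.2 -3.7] t 14.0167
u -0.14640732903380946 z 0.3193474211549562 tau [-0.012  0.034  0.021]
conf 0.69 170 205 61 157
w [22 22 21 21 20 20 19 19 19 18 18 16 16 15 15 14 14 13 12 12 12 12 12 13
 13 14 15 15 15 16 16 16 15]
lean -10 foot [182.472 158.334] 60mm up [182.958 127.859]
lean -5 foot [189.08 157.2 ] 60mm up [187.152 127.273]
lean 0 foot [195.563 155.504] 60mm up [191.287 126.315]
lean 5 foot [201.886 153.268] 60mm up [195.336 124.995]
lean 10 foot [208.014 150.514] 60mm up [199.274 123.327]
cx foot [196.  196.5 197.  197.  197.  197.5 197.5 197.5 197. ] cx up [190.5 190.5 191.  191.  191.5 191.5] 122
[-0.226  0.313  0.213  1.471 -0.     0.308]
```

View pics/s12z.png

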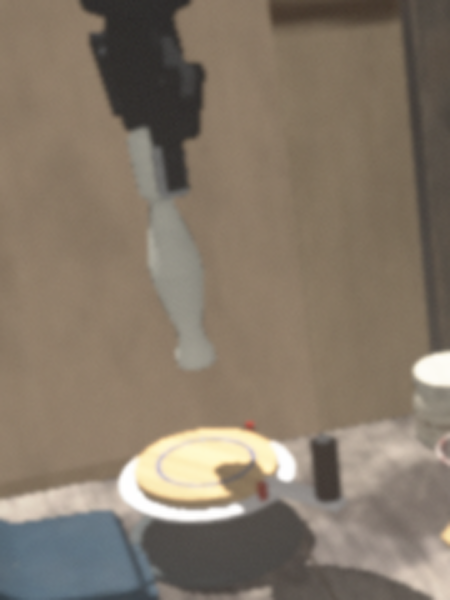

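View pics/w12.png

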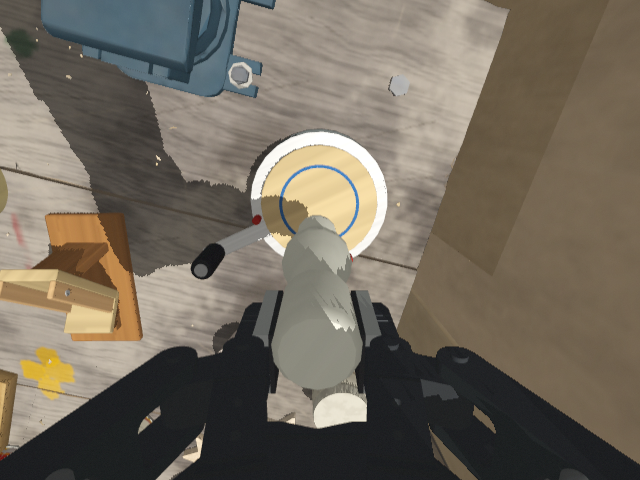

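Run:
```python
from h import *
np.set_printoptions(precision=4,suppress=True)
T=pose()
print(atz('wrist',(319,204),.0745,T), proj('wrist',[.579,-.051,.0745],T))
g=manip.sense()['ee_pos']+[0,0,.019]; f=g-[0,0,.157]+D*.0033
a=np.linspace(0,6.28,60); print(max(proj('scene',f+.015*np.array([np.cos(x),np.sin(x),0]))[1] for x in a))
print(proj('scene',[f[0],f[1],.0745]),proj('scene',[.579,-.051,.0745]))
```

```text
[ 0.5794 -0.0502  0.0745] [318.1112 204.0043]
158.40074322158887
[202.8976 194.7636] [202.4844 194.6327]
```

Emit:
apply_moves([
  {"gripper": 1, "tx": 0, "ty": 0, "tz": 4, "yaw": 0},
  {"gripper": 1, "tx": 0, "ty": 0, "tz": 8, "yaw": 0},
  {"gripper": 1, "tx": 0, "ty": 0, "tz": 12, "yaw": 0},
  {"gripper": 1, "tx": 0, "ty": 0, "tz": 14, "yaw": 0},
  {"gripper": 1, "tx": 0, "ty": 0, "tz": 14, "yaw": 0},
  {"gripper": 1, "tx": 0, "ty": 0, "tz": 12, "yaw": 0},
  {"gripper": 1, "tx": 0, "ty": 0, "tz": 8, "yaw": 0},
  {"gripper": 1, "tx": 0, "ty": 0, "tz": 4, "yaw": 0},
  {"gripper": 1, "tx": 0, "ty": 0, "tz": 2, "yaw": 0},
  {"gripper": 1, "tx": 0, "ty": 0, "tz": 0, "yaw": 0},
  {"gripper": 1, "tx": 0, "ty": 0, "tz": 0, "yaw": 0},
  {"gripper": 1, "tx": 0, "ty": 0, "tz": 0, "yaw": 0},
])

```text
time_s: 15.22
ee_pos: [0.5767, -0.0497, 0.2232]
orientation: [0.826, 3.029, 0.0]
force: [0.2, -0.6, -4.1]
grip_width: 0.324
```

Run:
```python
from h import *
to([0.5766,-0.0496,0.2125]); look('s13',(60,260,120,300),3)
```

```text
pos [ 0.5767 -0.0497  0.2232] psi 149.5 tilt [ 1.5e-03 -4.0e-04 -1.0e+00] d_tool mm [ 0.1  0.  10.7] grip 0.32360284917310017 F [ 0.2 -0.6 -4.1] t 15.2167
u -0.14612559665492236 z 0.24219719534638692 tau [-0.03871984 -0.02981915  0.03029446]
```

View pics/s13z.png

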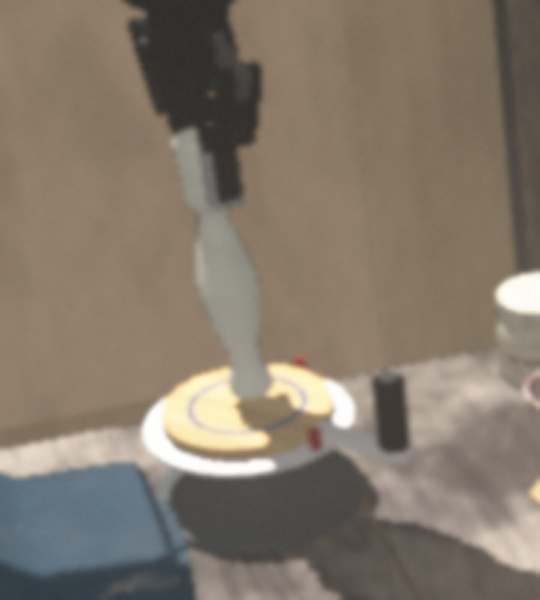

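Foot hovers about 10 mm over the ring's middle. Lower gently.

Emit:
apply_moves([
  {"gripper": 1, "tx": 0, "ty": 0, "tz": 2, "yaw": 0},
  {"gripper": 1, "tx": 0, "ty": 0, "tz": 2, "yaw": 0},
  {"gripper": 1, "tx": 0, "ty": 0, "tz": 1, "yaw": 0},
  {"gripper": 1, "tx": 0, "ty": 0, "tz": 1, "yaw": 0},
  {"gripper": 1, "tx": 0, "ty": 0, "tz": 0, "yaw": 0},
])

```text
time_s: 15.68
ee_pos: [0.576, -0.0495, 0.2161]
orientation: [-0.826, -3.031, 0.0]
force: [-0.2, 0.0, -3.0]
grip_width: 0.326
```

Emit:
apply_moves([
  {"gripper": 1, "tx": 0, "ty": 0, "tz": 0.7, "yaw": 0},
  {"gripper": 1, "tx": 0, "ty": 0, "tz": 0.7, "yaw": 0},
  {"gripper": 1, "tx": 0, "ty": 0, "tz": 0, "yaw": 0},
])

```text
time_s: 15.93
ee_pos: [0.5762, -0.0496, 0.2149]
orientation: [-0.826, -3.031, 0.0]
force: [-0.4, 0.1, -4.5]
grip_width: 0.325
```

Emit:
apply_moves([
  {"gripper": 1, "tx": 0, "ty": 0, "tz": 0.7, "yaw": 0},
  {"gripper": 1, "tx": 0, "ty": 0, "tz": 0.7, "yaw": 0},
  {"gripper": 1, "tx": 0, "ty": 0, "tz": 0, "yaw": 0},
])

```text
time_s: 16.18
ee_pos: [0.5761, -0.0496, 0.2134]
orientation: [-0.826, -3.031, 0.0]
force: [0.4, 0.1, -3.8]
grip_width: 0.325
```

Emit:
apply_moves([
  {"gripper": 1, "tx": 0, "ty": 0, "tz": 0.7, "yaw": 0},
  {"gripper": 1, "tx": 0, "ty": 0, "tz": 0, "yaw": 0},
])

```text
time_s: 16.35
ee_pos: [0.5762, -0.0496, 0.2128]
orientation: [-0.826, -3.031, 0.0]
force: [-0.5, -0.5, -3.7]
grip_width: 0.318
```

Emit:
apply_moves([
  {"gripper": 1, "tx": 0, "ty": 0, "tz": 0.7, "yaw": 0},
  {"gripper": 1, "tx": 0, "ty": 0, "tz": 0, "yaw": 0},
])

```text
time_s: 16.52
ee_pos: [0.5763, -0.0496, 0.2125]
orientation: [0.826, 3.03, -0.0]
force: [-0.1, -0.6, -1.9]
grip_width: 0.321
```

Run:
```python
from h import *
for i in range(3):
    to([0.5766,-0.0496,0.2125]); cams.get_image('scene')
look('s14',(60,260,120,300),3)
```

```text
pos [ 0.5763 -0.0496  0.2125] psi 149.5 tilt [ 6.e-04 -3.e-04 -1.e+00] d_tool mm [-0.2  0.2  0. ] grip 0.3212591531956257 F [-0.1 -0.6 -1.9] t 16.5167
pos [ 0.5763 -0.0496  0.2125] psi 149.5 tilt [ 6.e-04 -2.e-04 -1.e+00] d_tool mm [-0.2  0.1  0. ] grip 0.31947608369337227 F [ 0.3 -1.  -1.5] t 16.5667
pos [ 0.5763 -0.0496  0.2125] psi 149.5 tilt [ 5.e-04 -2.e-04 -1.e+00] d_tool mm [-0.3  0.1  0. ] grip 0.32614524045841065 F [ 0.8  0.1 -0.8] t 16.6167
u -0.14643131864705508 z 0.2315232474350334 tau [-0.03087429  0.1385356  -0.03297039]
```

View pics/s14z.png

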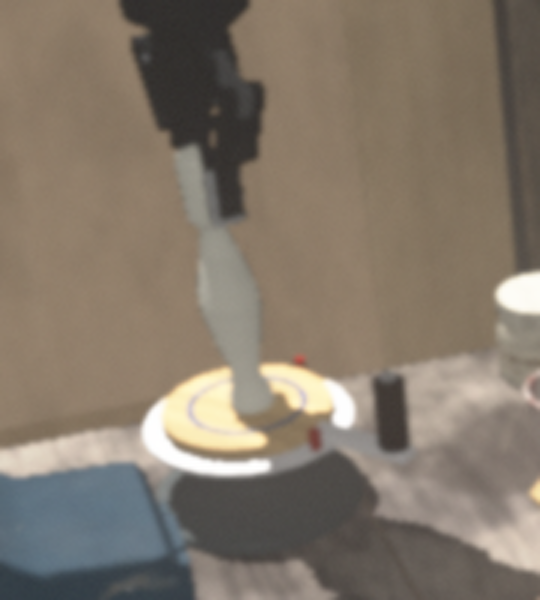

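Emit:
apply_moves([
  {"gripper": 1, "tx": 0, "ty": 0, "tz": 0.3, "yaw": 0},
  {"gripper": 1, "tx": 0, "ty": 0, "tz": 0, "yaw": 0},
])

```text
time_s: 16.88
ee_pos: [0.5764, -0.0497, 0.2124]
orientation: [0.826, 3.03, -0.0]
force: [-0.7, 0.1, -0.1]
grip_width: 0.322
```

Emit:
apply_moves([
  {"gripper": 0.4, "tx": 0, "ty": 0, "tz": 0, "yaw": 0},
  {"gripper": 0.36, "tx": 0, "ty": 0, "tz": 0, "yaw": 0},
  {"gripper": 0.33, "tx": 0, "ty": 0, "tz": 0, "yaw": 0},
  {"gripper": 0.3, "tx": 0, "ty": 0, "tz": 0, "yaw": 0},
  {"gripper": 0.25, "tx": 0, "ty": 0, "tz": 0, "yaw": 0},
  {"gripper": 0.15, "tx": 0, "ty": 0, "tz": 0, "yaw": 0},
  {"gripper": 0, "tx": 0, "ty": 0, "tz": 0, "yaw": 0},
  {"gripper": -0.2, "tx": 0, "ty": 0, "tz": 0, "yaw": 0},
  {"gripper": -0.5, "tx": 0, "ty": 0, "tz": 0, "yaw": 0},
  {"gripper": -0.5, "tx": 0, "ty": 0, "tz": 0, "yaw": 0},
])

```text
time_s: 17.72
ee_pos: [0.5762, -0.0496, 0.2119]
orientation: [0.826, 3.031, -0.0]
force: [-0.1, 0.4, 0.6]
grip_width: 0.751
```

Run:
```python
from h import *
to([0.5766,-0.0496,0.2125]); look('s15',(60,260,120,300),3); save('wrist','w15')
```

```text
pos [ 0.5762 -0.0496  0.2119] psi 149.5 tilt [ 0.e+00 -1.e-04 -1.e+00] d_tool mm [-0.3  0.2 -0.6] grip 0.7512718139680814 F [-0.1  0.4  0.6] t 17.7167
u -0.14657027205873643 z 0.23086751466258634 tau [0.01204116 0.04796073 0.00278611]
```

View pics/s15z.png

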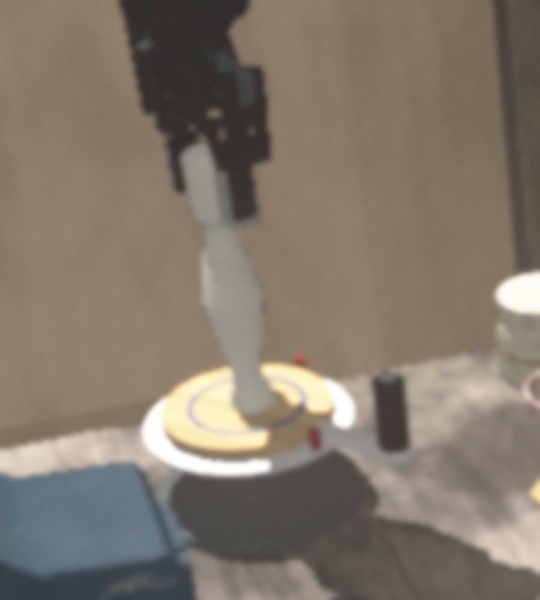

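View pics/w15.png

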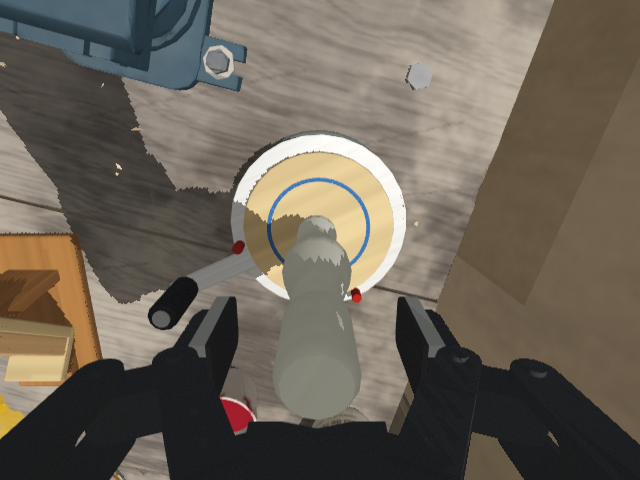

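Emit:
apply_moves([
  {"gripper": -1, "tx": 0, "ty": 0, "tz": 0, "yaw": 0},
  {"gripper": -1, "tx": 0, "ty": 0, "tz": 0, "yaw": 0},
  {"gripper": -1, "tx": 0, "ty": 0, "tz": -4, "yaw": 0},
  {"gripper": -1, "tx": 0, "ty": 0, "tz": -8, "yaw": 0},
  {"gripper": -1, "tx": 0, "ty": 0, "tz": -12, "yaw": 0},
  {"gripper": -1, "tx": 0, "ty": 0, "tz": -15, "yaw": 0},
  {"gripper": -1, "tx": 0, "ty": 0, "tz": -18, "yaw": 0},
  {"gripper": -1, "tx": 0, "ty": 0, "tz": -18, "yaw": 0},
  {"gripper": -1, "tx": 0, "ty": 0, "tz": -15, "yaw": 0},
  {"gripper": -1, "tx": 0, "ty": 0, "tz": -8, "yaw": 0},
  {"gripper": -1, "tx": 0, "ty": 0, "tz": -3, "yaw": 0},
  {"gripper": -1, "tx": 0, "ty": 0, "tz": 0, "yaw": 0},
])

```text
time_s: 18.82
ee_pos: [0.5766, -0.0497, 0.3137]
orientation: [0.826, 3.029, -0.0]
force: [-0.1, -0.3, -0.0]
grip_width: 1.003
```

Run:
```python
from h import *
np.set_printoptions(precision=3,suppress=True)
to([0.569,-0.168,0.3]); look('s16',(60,260,120,300),3); tiltcheck()
for t in (.0,): 
  for z in (.0745,.1345,.2525): print(z,proj('scene',[.579,-.051,z]))
T=pose(); np.save('T16.npy',T); save('wrist','w16')
for c in ('wrist','scene'):
  for r in outline_of(c,'turntable')[:1]: print(c,r['conf'],r['location'])
```

```text
pos [ 0.577 -0.05   0.314] psi 149.5 tilt [ 0.002 -0.001 -1.   ] d_tool mm [ -53.5 -105.8   13.8] grip 1.002749469075526 F [-0.1 -0.3 -0. ] t 18.8167
u -0.14654770831015337 z 0.33176371188670173 tau [ 0.013 -0.007 -0.007]
conf 0.85 181 210 108 197
w [20 20 20 20 20 19 19 18 18 17 16 16 15 15 14 14 13 13 12 12 12 12 12 12
 13 14 14 15 15 15 15 15 15]
lean -10 foot [181.264 152.257] 60mm up [181.722 121.445]
lean -5 foot [187.918 151.158] 60mm up [185.946 120.884]
lean 0 foot [194.446 149.492] 60mm up [190.11  119.946]
lean 5 foot [200.811 147.278] 60mm up [194.187 118.642]
lean 10 foot [206.98  144.538] 60mm up [198.152 116.985]
cx foot [202.  202.5 202.5 203.  203.  203.  203.  203.  203. ] cx up [197.5 197.5 197.5 197.5 197.5 198. ] 162
0.0745 [202.484 194.633]
0.1345 [198.598 167.868]
0.2525 [190.258 110.434]
wrist 0.8 [302.6, 197.2]
scene 0.97 [211.8, 202.3]
```

View pics/s16z.png

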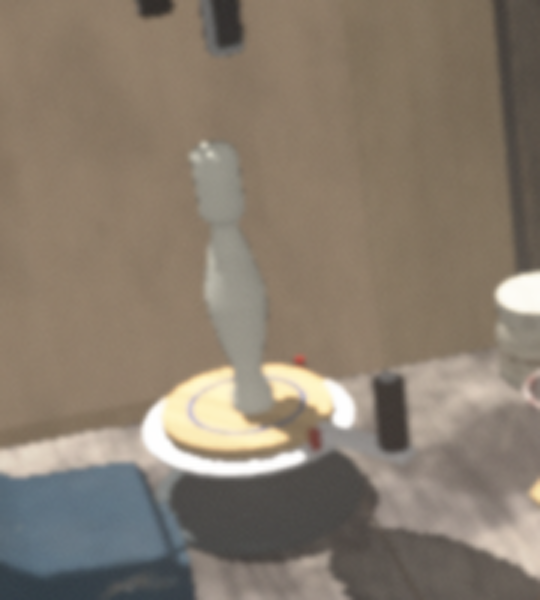

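View pics/w16.png

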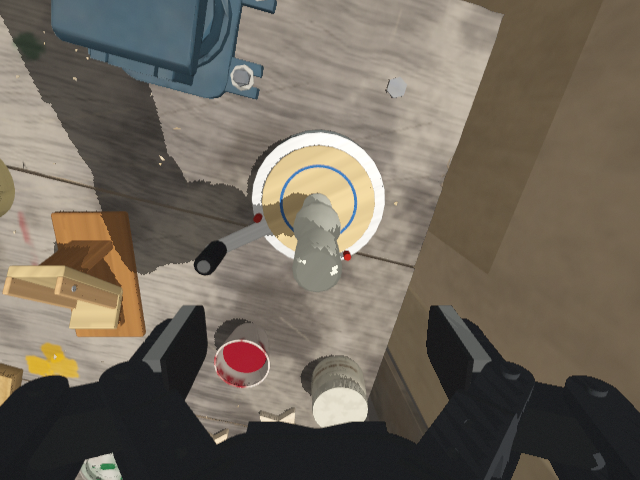

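Run:
```python
from h import *
np.set_printoptions(precision=3,suppress=True)
T=np.load('T16.npy')
print('edge',[atz('top',p,0) for p in [(40,275),(150,165),(265,68),(330,5)]])
print('white can',atz('top',(236,108),.07), 'step',[atz('top',p,0) for p in [(115,138),(0,240)]])
print('pins',[atz('top',p,.075) for p in [(172.1,196),(130+597/8,195+368/8)]],'knob wrist', tri([ray('wrist',(204,267),T),ray('scene',(150+319/3.2,140+145/3.2))]))
pb=atz('top',(172.1,196),.075)-[.579,-.051,0]; pa=atz('top',(204.6,241),.075)-[.579,-.051,0]
for p in (pa,pb): print(np.linalg.norm(p[:2]),np.degrees(np.arctan2(p[1],p[0])))
save('top','t17')
```

```text
edge [array([0.52 , 0.208, 0.   ]), array([0.731, 0.009, 0.   ]), array([ 0.93 , -0.217,  0.   ]), array([ 1.069, -0.353,  0.   ])]
white can [ 0.812 -0.168  0.07 ] step [array([0.788, 0.08 , 0.   ]), array([0.589, 0.288, 0.   ])]
pins [array([ 0.644, -0.055,  0.075]), array([ 0.561, -0.113,  0.075])] knob wrist (array([ 0.569, -0.168,  0.124]), [0.00031250651599081485, 0.00031250651599088196])
0.06482695990517598 -106.38850517054713
0.06540056730083575 -3.0780292783752996
```

View pics/t17.png

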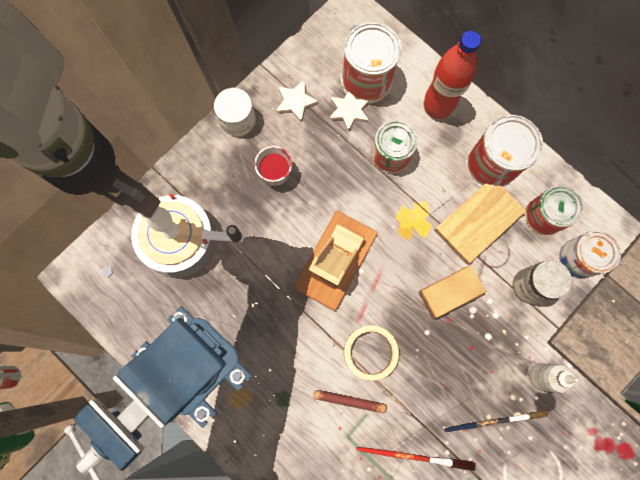

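Emit:
apply_moves([
  {"gripper": -0.4, "tx": 0, "ty": 0, "tz": 0, "yaw": -4},
  {"gripper": -0.4, "tx": 0, "ty": 0, "tz": 0, "yaw": -6.6},
  {"gripper": -0.2, "tx": 0, "ty": 0, "tz": 0, "yaw": -6.6},
  {"gripper": -0.1, "tx": 0, "ty": 0, "tz": 0, "yaw": -6.6},
  {"gripper": -0.1, "tx": 0, "ty": 0, "tz": 0, "yaw": -6.6},
  {"gripper": -0.1, "tx": 0, "ty": 0, "tz": 0, "yaw": -6.6},
  {"gripper": -0.1, "tx": 0, "ty": 0, "tz": 0, "yaw": -6.6},
  {"gripper": -0.1, "tx": 0, "ty": 0, "tz": 0, "yaw": -6.6},
  {"gripper": -0.1, "tx": 0, "ty": 0, "tz": 0, "yaw": -6.6},
  {"gripper": -0.1, "tx": 0, "ty": 0, "tz": 0, "yaw": -6.6},
  {"gripper": -0.1, "tx": 0, "ty": 0, "tz": 0, "yaw": -6.6},
  {"gripper": -0.1, "tx": 0, "ty": 0, "tz": 0, "yaw": -6.6},
  {"gripper": -0.1, "tx": 0, "ty": 0, "tz": 0, "yaw": -6.6},
  {"gripper": -0.1, "tx": 0, "ty": 0, "tz": 0, "yaw": -6.6},
  {"gripper": -0.1, "tx": 0, "ty": 0, "tz": 0, "yaw": -6.6},
  {"gripper": -0.1, "tx": 0, "ty": 0, "tz": 0, "yaw": -6.6},
  {"gripper": -0.1, "tx": 0, "ty": 0, "tz": 0, "yaw": -6.6},
  {"gripper": -0.1, "tx": 0, "ty": 0, "tz": 0, "yaw": -5},
  {"gripper": -0.1, "tx": 0, "ty": 0, "tz": 0, "yaw": 0},
])

```text
time_s: 20.75
ee_pos: [0.576, -0.0495, 0.3125]
orientation: [2.106, -2.33, -0.001]
force: [0.3, 0.0, -0.7]
grip_width: 0.549
```

Run:
```python
from h import *
to([0.569,-0.168,0.3]); print(manip.sense()['joint_pos'])
```

```text
pos [ 0.576  -0.0495  0.3125] psi -95.78 tilt [-7.e-04  1.e-04 -1.e+00] d_tool mm [118.6  -4.9  12.5] grip 0.5485580495790449 F [ 0.3  0.  -0.7] t 20.75
[-2.24511968e-01  3.14775875e-01  2.45138437e-01  1.50183731e+00
 -7.52030973e-05 -1.69445345e+00]
```

Emit:
apply_moves([
  {"gripper": -0.1, "tx": 6, "ty": -0.5, "tz": 0, "yaw": 0},
  {"gripper": -0.1, "tx": 14, "ty": -0.5, "tz": 0, "yaw": 0},
  {"gripper": -0.1, "tx": 20, "ty": -1, "tz": 0, "yaw": 0},
  {"gripper": -0.1, "tx": 20, "ty": -1, "tz": 0, "yaw": 0},
  {"gripper": -0.1, "tx": 20, "ty": -1, "tz": 0, "yaw": 0},
  {"gripper": -0.1, "tx": 20, "ty": -0.5, "tz": 5, "yaw": 0},
  {"gripper": -0.1, "tx": 12, "ty": -0.4, "tz": 12, "yaw": 0},
  {"gripper": -0.1, "tx": 6.5, "ty": 0, "tz": 20, "yaw": 0},
  {"gripper": -0.1, "tx": 0, "ty": 0, "tz": 25, "yaw": 0},
  {"gripper": -0.1, "tx": 0, "ty": 0, "tz": 25, "yaw": 0},
  {"gripper": -0.1, "tx": 0, "ty": 0, "tz": 25, "yaw": 0},
  {"gripper": -0.1, "tx": 0, "ty": 0, "tz": 20, "yaw": 0},
  {"gripper": -0.1, "tx": 0, "ty": 0, "tz": 12, "yaw": 0},
  {"gripper": -0.1, "tx": 0, "ty": 0, "tz": 6, "yaw": 0},
  {"gripper": -0.1, "tx": 0, "ty": 0, "tz": 0, "yaw": 0},
])

```text
time_s: 22.0
ee_pos: [0.5678, -0.1686, 0.1613]
orientation: [2.101, -2.334, -0.004]
force: [-0.7, 0.9, 0.2]
grip_width: 0.55
```

Run:
```python
from h import *
to([0.569,-0.168,0.087]); save('wrist','w18'); look('s18',(60,260,120,300),3)
```

```text
pos [ 0.5678 -0.1686  0.1613] psi -96.02 tilt [-2.7e-03  9.0e-04 -1.0e+00] d_tool mm [-0.6 -1.4 74.3] grip 0.5499692099164593 F [-0.7  0.9  0.2] t 22.0
u -0.09243907765246534 z 0.18253107986647346 tau [ 1.56056706e-02 -4.68685432e-02 -6.44965671e-05]
```

View pics/w18.png

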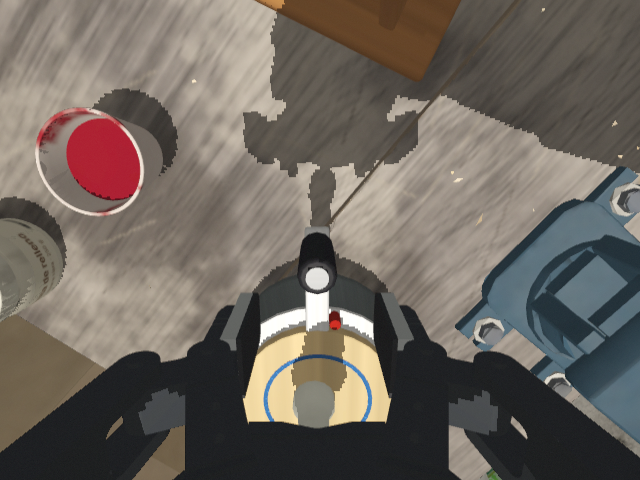

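View pics/s18z.png

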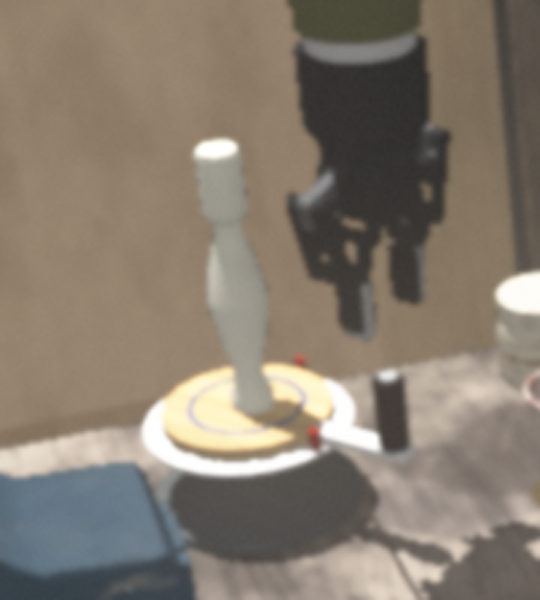

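Emit:
apply_moves([
  {"gripper": -0.1, "tx": 0, "ty": -0.5, "tz": 6, "yaw": 0},
  {"gripper": -0.1, "tx": 0, "ty": 0, "tz": 12, "yaw": 0},
  {"gripper": -0.1, "tx": 0, "ty": 0, "tz": 16, "yaw": 0},
  {"gripper": -0.1, "tx": 0, "ty": 0, "tz": 16, "yaw": 0},
  {"gripper": -0.1, "tx": 0, "ty": 0, "tz": 12, "yaw": 0},
  {"gripper": -0.1, "tx": 0, "ty": 0, "tz": 7, "yaw": 0},
  {"gripper": -0.1, "tx": 0, "ty": 0, "tz": 2, "yaw": 0},
  {"gripper": 0.1, "tx": 0, "ty": 0, "tz": 0, "yaw": 0},
  {"gripper": 0.25, "tx": 0, "ty": 0, "tz": 0, "yaw": 0},
  {"gripper": 0.36, "tx": 0, "ty": 0, "tz": 0, "yaw": 0},
  {"gripper": 0.36, "tx": 0, "ty": 0, "tz": 0, "yaw": 0},
  {"gripper": 0.36, "tx": 0, "ty": 0, "tz": 0, "yaw": 0},
])

```text
time_s: 23.1
ee_pos: [0.5699, -0.1682, 0.0926]
orientation: [-2.104, 2.333, -0.002]
force: [-0.2, 0.4, -0.3]
grip_width: 0.317
```

Run:
```python
from h import *
to([0.569,-0.168,0.087]); save('wrist','w19')
```

```text
pos [ 0.5699 -0.1682  0.0926] psi -95.9 tilt [ 1.2e-03 -6.0e-04 -1.0e+00] d_tool mm [-0.1  0.9  5.6] grip 0.31698774866443186 F [-0.2  0.4 -0.3] t 23.1
```

View pics/w19.png

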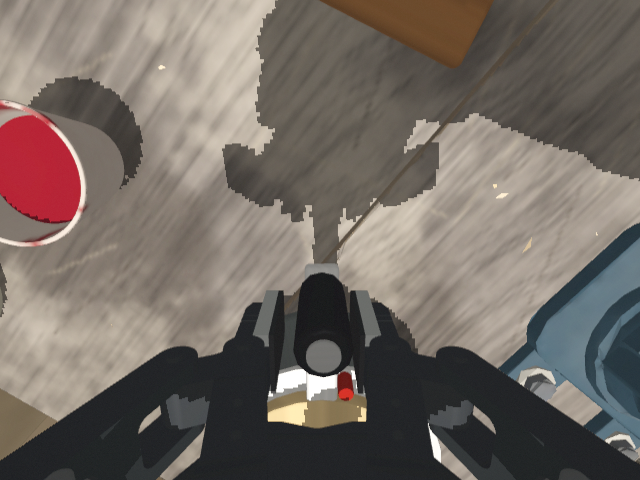

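Run:
```python
from h import *
np.set_printoptions(precision=2,suppress=True)
T=pose(); c=np.array([.579,-.051]); r=.118
psi=np.arctan2(T[1,0],T[0,0]); p=T[:2,3]-c; a=np.arctan2(p[1],p[0]); print(np.degrees([psi,a]),np.hypot(*p))
def rows(steps,track,p,psi,a):
    for s in steps:
        a+=np.radians(s); q=r*np.array([np.cos(a),np.sin(a)]); d=(q-p)*1000
        x=np.array([np.cos(psi),np.sin(psi)]); y=np.array([np.sin(psi),-np.cos(psi)])
        print(f'step {s} tx {d@x:.2f} ty {d@y:.2f} yaw {-s*track:.2f}'); p=q; psi+=np.radians(s*track)
    print(np.degrees([a,psi])); return p,psi,a
S=[.4,.8,1.3,1.8,2.2]+[2.5]*15
st=rows(S,1,p,psi,a)
st=rows([2.5]*7,1,*st)
st=rows([2.5]*5+[2,1.6]+[1]*4+[.6]*3,0,*st)
```

```text
[-95.9  -94.53] 0.11751689772792362
step 0.4 tx 0.46 ty -0.84 yaw -0.40
step 0.8 tx -0.05 ty -1.65 yaw -0.80
step 1.3 tx -0.09 ty -2.68 yaw -1.30
step 1.8 tx -0.15 ty -3.70 yaw -1.80
step 2.2 tx -0.20 ty -4.53 yaw -2.20
step 2.5 tx -0.24 ty -5.14 yaw -2.50
step 2.5 tx -0.24 ty -5.14 yaw -2.50
step 2.5 tx -0.24 ty -5.14 yaw -2.50
step 2.5 tx -0.24 ty -5.14 yaw -2.50
step 2.5 tx -0.24 ty -5.14 yaw -2.50
step 2.5 tx -0.24 ty -5.14 yaw -2.50
step 2.5 tx -0.24 ty -5.14 yaw -2.50
step 2.5 tx -0.24 ty -5.14 yaw -2.50
step 2.5 tx -0.24 ty -5.14 yaw -2.50
step 2.5 tx -0.24 ty -5.14 yaw -2.50
step 2.5 tx -0.24 ty -5.14 yaw -2.50
step 2.5 tx -0.24 ty -5.14 yaw -2.50
step 2.5 tx -0.24 ty -5.14 yaw -2.50
step 2.5 tx -0.24 ty -5.14 yaw -2.50
step 2.5 tx -0.24 ty -5.14 yaw -2.50
[-50.53 -51.9 ]
step 2.5 tx -0.24 ty -5.14 yaw -2.50
step 2.5 tx -0.24 ty -5.14 yaw -2.50
step 2.5 tx -0.24 ty -5.14 yaw -2.50
step 2.5 tx -0.24 ty -5.14 yaw -2.50
step 2.5 tx -0.24 ty -5.14 yaw -2.50
step 2.5 tx -0.24 ty -5.14 yaw -2.50
step 2.5 tx -0.24 ty -5.14 yaw -2.50
[-33.03 -34.4 ]
step 2.5 tx -0.24 ty -5.14 yaw -0.00
step 2.5 tx -0.46 ty -5.13 yaw -0.00
step 2.5 tx -0.68 ty -5.10 yaw -0.00
step 2.5 tx -0.90 ty -5.07 yaw -0.00
step 2.5 tx -1.12 ty -5.02 yaw -0.00
step 2 tx -1.06 ty -3.98 yaw 0.00
step 1.6 tx -0.95 ty -3.16 yaw -0.00
step 1 tx -0.64 ty -1.96 yaw 0.00
step 1 tx -0.67 ty -1.95 yaw 0.00
step 1 tx -0.70 ty -1.94 yaw 0.00
step 1 tx -0.74 ty -1.92 yaw 0.00
step 0.6 tx -0.46 ty -1.15 yaw -0.00
step 0.6 tx -0.47 ty -1.14 yaw -0.00
step 0.6 tx -0.48 ty -1.14 yaw -0.00
[-11.13 -34.4 ]
```

Emit:
apply_moves([
  {"gripper": 0.36, "tx": 0.2, "ty": -0.8, "tz": 0, "yaw": -0.4},
  {"gripper": 0.36, "tx": 0, "ty": -1.2, "tz": 0, "yaw": -0.6},
  {"gripper": 0.36, "tx": 0, "ty": -1.2, "tz": 0, "yaw": -0.6},
  {"gripper": 0.36, "tx": 0, "ty": -1.6, "tz": 0, "yaw": -0.8},
  {"gripper": 0.36, "tx": 0, "ty": -2, "tz": 0, "yaw": -1},
  {"gripper": 0.36, "tx": -0.1, "ty": -2.7, "tz": 0, "yaw": -1.3},
  {"gripper": 0.36, "tx": -0.1, "ty": -3.3, "tz": 0, "yaw": -1.6},
  {"gripper": 0.36, "tx": -0.15, "ty": -4.1, "tz": 0, "yaw": -2},
  {"gripper": 0.36, "tx": -0.15, "ty": -4.1, "tz": 0, "yaw": -2},
  {"gripper": 0.36, "tx": -0.15, "ty": -4.1, "tz": 0, "yaw": -2},
  {"gripper": 0.36, "tx": -0.15, "ty": -4.1, "tz": 0, "yaw": -2},
  {"gripper": 0.36, "tx": -0.15, "ty": -4.1, "tz": 0, "yaw": -2},
])

```text
time_s: 24.15
ee_pos: [0.6028, -0.1664, 0.0918]
orientation: [2.416, -2.007, -0.0]
force: [-0.6, -0.5, 0.8]
grip_width: 0.324
```

Run:
```python
from h import *
to([0.569,-0.168,0.087]); T=pose(); p=T[:2,3]-[.579,-.051]; print(np.hypot(*p),np.degrees(np.arctan2(p[1],p[0]))); look('s20',(60,260,120,300),3); save('wrist','w20')
```

```text
pos [ 0.6028 -0.1664  0.0918] psi -79.43 tilt [-2.e-04 -1.e-04 -1.e+00] d_tool mm [-4.6 33.6  4.8] grip 0.32385731343360974 F [-0.6 -0.5  0.8] t 24.15
0.11782635587958122 -78.32747560641516
u -0.06384513251414191 z 0.110799089119872 tau [ 0.02380822  0.01964583 -0.00470083]
```

View pics/s20z.png

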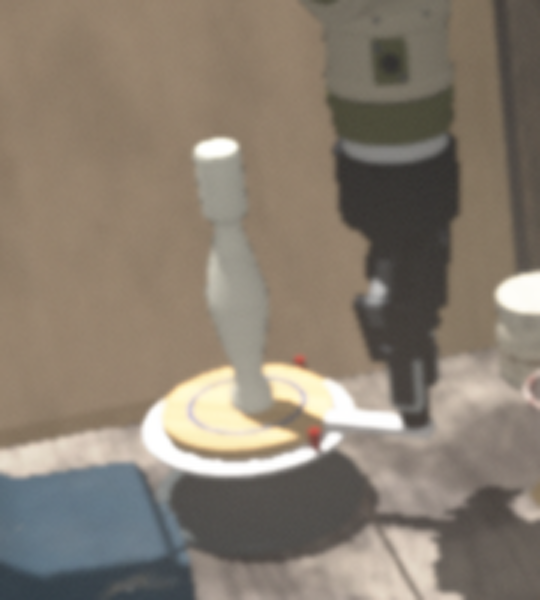

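View pics/w20.png

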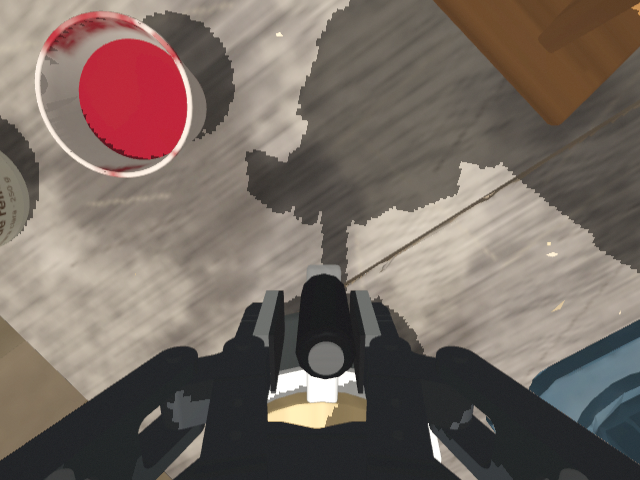

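Emit:
apply_moves([
  {"gripper": 0.36, "tx": 0, "ty": -1.6, "tz": 0, "yaw": -0.8},
  {"gripper": 0.36, "tx": -0.1, "ty": -3.1, "tz": 0, "yaw": -1.5},
  {"gripper": 0.36, "tx": -0.15, "ty": -4.1, "tz": 0, "yaw": -2},
  {"gripper": 0.36, "tx": -0.15, "ty": -4.1, "tz": 0, "yaw": -2},
  {"gripper": 0.36, "tx": -0.15, "ty": -4.1, "tz": 0, "yaw": -2},
  {"gripper": 0.36, "tx": -0.15, "ty": -4.1, "tz": 0, "yaw": -2},
  {"gripper": 0.36, "tx": -0.15, "ty": -4.1, "tz": 0, "yaw": -2},
  {"gripper": 0.36, "tx": -0.15, "ty": -4.1, "tz": 0, "yaw": -2},
  {"gripper": 0.36, "tx": -0.15, "ty": -4.1, "tz": 0, "yaw": -2},
  {"gripper": 0.36, "tx": -0.15, "ty": -4.1, "tz": 0, "yaw": -2},
  {"gripper": 0.36, "tx": -0.15, "ty": -4.1, "tz": 0, "yaw": -2},
  {"gripper": 0.36, "tx": -0.15, "ty": -4.1, "tz": 0, "yaw": -2},
  {"gripper": 0.36, "tx": -0.15, "ty": -4.1, "tz": 0, "yaw": -2},
  {"gripper": 0.36, "tx": -0.15, "ty": -4.1, "tz": 0, "yaw": -2},
  {"gripper": 0.36, "tx": -0.15, "ty": -4.1, "tz": 0, "yaw": -2},
  {"gripper": 0.36, "tx": -0.15, "ty": -4.1, "tz": 0, "yaw": -2},
  {"gripper": 0.36, "tx": -0.15, "ty": -4.1, "tz": 0, "yaw": -2},
  {"gripper": 0.36, "tx": -0.15, "ty": -4.1, "tz": 0, "yaw": -2},
  {"gripper": 0.36, "tx": -0.15, "ty": -4.1, "tz": 0, "yaw": -2},
  {"gripper": 0.36, "tx": -0.15, "ty": -4.1, "tz": 0, "yaw": -2},
])

```text
time_s: 25.92
ee_pos: [0.6691, -0.1274, 0.0918]
orientation: [2.941, -1.104, 0.001]
force: [-0.2, -1.8, 0.0]
grip_width: 0.322
```

Run:
```python
from h import *
to([0.569,-0.168,0.087]); T=pose(); p=T[:2,3]-[.579,-.051]; print(np.hypot(*p),np.degrees(np.arctan2(p[1],p[0]))); print(manip.sense()['joint_pos'])
```

```text
pos [ 0.6691 -0.1274  0.0918] psi -41.17 tilt [ 1.e-04 -7.e-04 -1.e+00] d_tool mm [-48.7  96.4   4.8] grip 0.32195027652506153 F [-0.2 -1.8  0. ] t 25.9167
0.118164610803901 -40.30223936654142
[-3.05649000e-01  5.82581041e-01  1.18288872e-01  1.10619811e+00
 -5.97666483e-04 -2.72877408e+00]
```

Run:
```python
from h import *
T=pose(); c=np.array([.579,-.051]); r=.118
psi=np.radians(-41.2); a=np.radians(-39.8); p=r*np.array([np.cos(a),np.sin(a)])
for s in [2]*10+[1.6,1.2]+[.8]*4+[.5]*8:
    a+=np.radians(s); q=r*np.array([np.cos(a),np.sin(a)]); d=(q-p)*1000
    x=np.array([np.cos(psi),np.sin(psi)]); y=np.array([np.sin(psi),-np.cos(psi)])
    print(f'{s} tx {d@x:.1f} ty {d@y:.1f} a {np.degrees(a):.1f}'); p=q
```

```text
2 tx -0.2 ty -4.1 a -37.8
2 tx -0.3 ty -4.1 a -35.8
2 tx -0.5 ty -4.1 a -33.8
2 tx -0.6 ty -4.1 a -31.8
2 tx -0.7 ty -4.1 a -29.8
2 tx -0.9 ty -4.0 a -27.8
2 tx -1.0 ty -4.0 a -25.8
2 tx -1.2 ty -4.0 a -23.8
2 tx -1.3 ty -3.9 a -21.8
2 tx -1.4 ty -3.9 a -19.8
1.6 tx -1.2 ty -3.1 a -18.2
1.2 tx -1.0 ty -2.3 a -17.0
0.8 tx -0.7 ty -1.5 a -16.2
0.8 tx -0.7 ty -1.5 a -15.4
0.8 tx -0.7 ty -1.5 a -14.6
0.8 tx -0.7 ty -1.5 a -13.8
0.5 tx -0.5 ty -0.9 a -13.3
0.5 tx -0.5 ty -0.9 a -12.8
0.5 tx -0.5 ty -0.9 a -12.3
0.5 tx -0.5 ty -0.9 a -11.8
0.5 tx -0.5 ty -0.9 a -11.3
0.5 tx -0.5 ty -0.9 a -10.8
0.5 tx -0.5 ty -0.9 a -10.3
0.5 tx -0.5 ty -0.9 a -9.8
```

Emit:
apply_moves([
  {"gripper": 0.36, "tx": -0.2, "ty": -4.1, "tz": 0, "yaw": 0},
  {"gripper": 0.36, "tx": -0.3, "ty": -4.1, "tz": 0, "yaw": 0},
  {"gripper": 0.36, "tx": -0.5, "ty": -4.1, "tz": 0, "yaw": 0},
  {"gripper": 0.36, "tx": -0.6, "ty": -4.1, "tz": 0, "yaw": 0},
  {"gripper": 0.36, "tx": -0.7, "ty": -4.1, "tz": 0, "yaw": 0},
  {"gripper": 0.36, "tx": -0.9, "ty": -4, "tz": 0, "yaw": 0},
  {"gripper": 0.36, "tx": -1, "ty": -4, "tz": 0, "yaw": 0},
  {"gripper": 0.36, "tx": -1.2, "ty": -4, "tz": 0, "yaw": 0},
  {"gripper": 0.36, "tx": -1.3, "ty": -3.7, "tz": 0, "yaw": 0},
  {"gripper": 0.36, "tx": -1.2, "ty": -3.2, "tz": 0, "yaw": 0},
  {"gripper": 0.36, "tx": -1, "ty": -2.6, "tz": 0, "yaw": 0},
  {"gripper": 0.36, "tx": -0.8, "ty": -2, "tz": 0, "yaw": 0},
  {"gripper": 0.36, "tx": -0.7, "ty": -1.5, "tz": 0, "yaw": 0},
  {"gripper": 0.36, "tx": -0.7, "ty": -1.5, "tz": 0, "yaw": 0},
  {"gripper": 0.36, "tx": -0.7, "ty": -1.5, "tz": 0, "yaw": 0},
  {"gripper": 0.36, "tx": -0.7, "ty": -1.5, "tz": 0, "yaw": 0},
  {"gripper": 0.36, "tx": -0.4, "ty": -0.9, "tz": 0, "yaw": 0},
])

```text
time_s: 27.33
ee_pos: [0.6928, -0.0802, 0.0919]
orientation: [2.94, -1.108, -0.0]
force: [-0.6, -0.8, -0.2]
grip_width: 0.318
```

Run:
```python
from h import *
to([0.569,-0.168,0.087]); T=pose(); p=T[:2,3]-[.579,-.051]; print(np.hypot(*p),np.degrees(np.arctan2(p[1],p[0]))); print(manip.sense()['joint_pos'])
look('s21',(60,260,120,300),3)
```

```text
pos [ 0.6928 -0.0802  0.0919] psi -41.31 tilt [-0. -0. -1.] d_tool mm [-35.  147.6   4.9] grip 0.3179009788224688 F [-0.6 -0.8 -0.2] t 27.3333
0.1174549162564657 -14.41988487469424
[-2.30287596e-01  6.13961398e-01  1.73181496e-01  1.13003926e+00
 -1.44194213e-05 -2.65097184e+00]
u -0.03056888476041602 z 0.11089072371085676 tau [-0.03915501  0.02109459  0.00052335]
```

View pics/s21z.png

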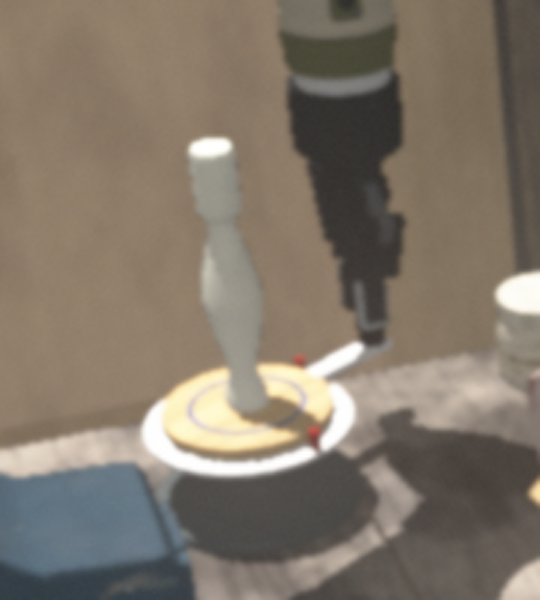

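Emit:
apply_moves([
  {"gripper": 0.36, "tx": -0.4, "ty": -0.9, "tz": 0, "yaw": 0},
  {"gripper": 0.36, "tx": -0.4, "ty": -0.9, "tz": 0, "yaw": 0},
  {"gripper": 0.36, "tx": -0.4, "ty": -0.9, "tz": 0, "yaw": 0},
  {"gripper": 0.36, "tx": -0.4, "ty": -0.9, "tz": 0, "yaw": 0},
])

```text
time_s: 27.72
ee_pos: [0.6939, -0.0766, 0.0919]
orientation: [2.94, -1.108, 0.0]
force: [-0.8, -0.9, -0.3]
grip_width: 0.318
```

Emit:
apply_moves([
  {"gripper": 0.36, "tx": -0.4, "ty": -0.9, "tz": 0, "yaw": 0},
  {"gripper": 0.36, "tx": -0.4, "ty": -0.9, "tz": 0, "yaw": 0},
])

```text
time_s: 27.88
ee_pos: [0.6945, -0.0747, 0.0919]
orientation: [2.94, -1.108, 0.0]
force: [0.5, -0.5, 0.5]
grip_width: 0.323
```

Emit:
apply_moves([
  {"gripper": 0.36, "tx": -0.4, "ty": -0.9, "tz": 0, "yaw": 0},
  {"gripper": 0.36, "tx": -0.4, "ty": -0.9, "tz": 0, "yaw": 0},
])

```text
time_s: 28.05
ee_pos: [0.6951, -0.0728, 0.0919]
orientation: [2.94, -1.108, 0.0]
force: [0.1, -0.3, 0.2]
grip_width: 0.319
```

Emit:
apply_moves([
  {"gripper": 0.36, "tx": -0.4, "ty": -0.9, "tz": 0, "yaw": 0},
  {"gripper": 0.36, "tx": -0.4, "ty": -0.9, "tz": 0, "yaw": 0},
])

```text
time_s: 28.22
ee_pos: [0.6957, -0.0709, 0.0919]
orientation: [2.94, -1.108, 0.0]
force: [0.0, -0.3, 0.2]
grip_width: 0.318
```

Emit:
apply_moves([
  {"gripper": 0.36, "tx": -0.4, "ty": -0.9, "tz": 0, "yaw": 0},
  {"gripper": 0.36, "tx": -0.4, "ty": -0.9, "tz": 0, "yaw": 0},
])

```text
time_s: 28.38
ee_pos: [0.6962, -0.0696, 0.0919]
orientation: [2.938, -1.108, 0.0]
force: [-0.5, -5.3, -0.2]
grip_width: 0.319
```

Run:
```python
from h import *
to([0.569,-0.168,0.087]); T=pose(); p=T[:2,3]-[.579,-.051]; print(np.hypot(*p),np.degrees(np.arctan2(p[1],p[0])))
save('wrist','w22')
look('s22',(160,220,160,260),8)
```

```text
pos [ 0.6962 -0.0696  0.0919] psi -41.32 tilt [-3.0e-04 -1.3e-03 -1.0e+00] d_tool mm [-30.5 157.9   5.1] grip 0.3193207822684799 F [-0.5 -5.3 -0.2] t 28.3833
0.11862363401836128 -9.012501440633708
u -0.03298589968574098 z 0.11087411143959634 tau [-0.61803205  0.18527673  0.06589338]
```

View pics/w22.png

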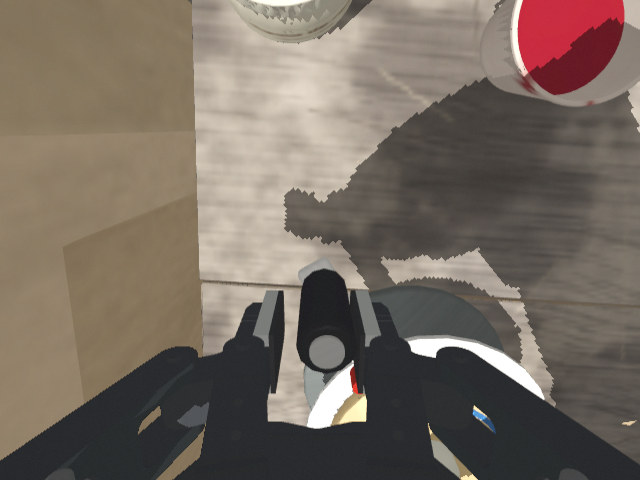

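View pics/s22z.png

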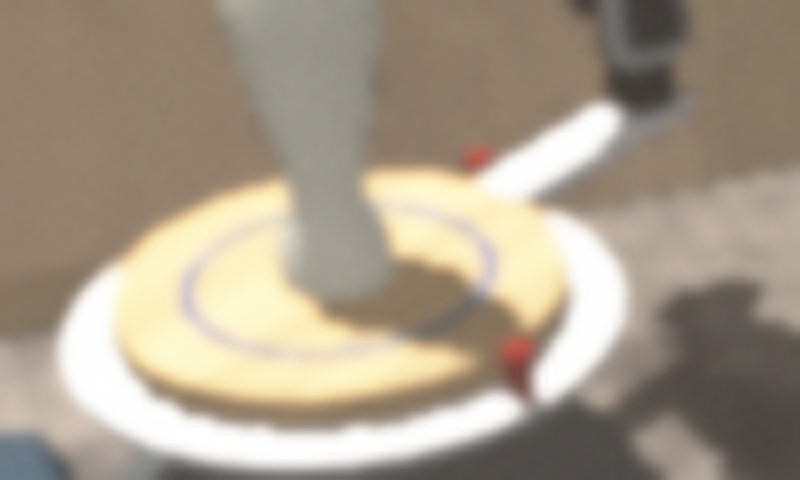

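Emit:
apply_moves([
  {"gripper": 0.36, "tx": 0, "ty": 0, "tz": 0, "yaw": 0},
  {"gripper": 0.3, "tx": 0, "ty": 0.5, "tz": 0, "yaw": 0},
  {"gripper": 0.2, "tx": 0, "ty": 1, "tz": 0, "yaw": 0},
  {"gripper": 0.1, "tx": 0, "ty": 1, "tz": 0, "yaw": 0},
  {"gripper": 0, "tx": 0, "ty": 0.5, "tz": 0, "yaw": 0},
  {"gripper": -0.1, "tx": 0, "ty": 0, "tz": 0, "yaw": 0},
  {"gripper": -0.1, "tx": 0, "ty": 0, "tz": 0, "yaw": 0},
])

```text
time_s: 29.07
ee_pos: [0.6943, -0.0713, 0.0919]
orientation: [-2.94, 1.108, -0.0]
force: [-0.4, -0.9, 0.1]
grip_width: 0.548
```

Run:
```python
from h import *
to([0.569,-0.168,0.087]); save('wrist','w23')
```

```text
pos [ 0.6943 -0.0713  0.0919] psi -41.3 tilt [ 2.e-04  1.e-04 -1.e+00] d_tool mm [-30.3 155.4   4.9] grip 0.5476586452179361 F [-0.4 -0.9  0.1] t 29.0667
```

View pics/w23.png

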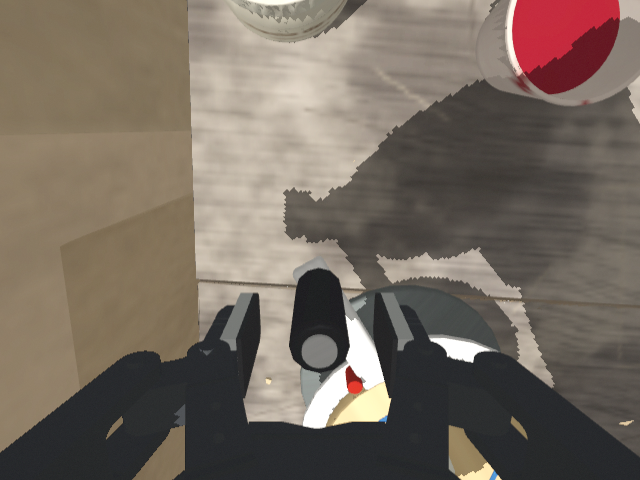

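Emit:
apply_moves([
  {"gripper": -0.1, "tx": 0, "ty": 0, "tz": -4, "yaw": 0},
  {"gripper": -0.1, "tx": 0, "ty": 0, "tz": -8, "yaw": 0},
  {"gripper": -0.1, "tx": 0, "ty": 0, "tz": -14, "yaw": 0},
  {"gripper": -0.1, "tx": 0, "ty": 0, "tz": -20, "yaw": 0},
  {"gripper": -0.1, "tx": 0, "ty": 0, "tz": -20, "yaw": 0},
  {"gripper": -0.1, "tx": 0, "ty": 0, "tz": -20, "yaw": 0},
  {"gripper": -0.1, "tx": 0, "ty": 0, "tz": -20, "yaw": 0},
  {"gripper": -0.1, "tx": 5, "ty": 0, "tz": -14, "yaw": 0},
  {"gripper": -0.1, "tx": 10, "ty": 0, "tz": -8, "yaw": 0},
  {"gripper": -0.1, "tx": 5, "ty": 0, "tz": -3, "yaw": 0},
  {"gripper": -0.1, "tx": 0, "ty": 0, "tz": 0, "yaw": 0},
])

```text
time_s: 30.03
ee_pos: [0.7105, -0.0854, 0.2243]
orientation: [-2.939, 1.109, -0.004]
force: [-0.6, -0.6, -1.1]
grip_width: 0.554
```

Run:
```python
from h import *
np.set_printoptions(precision=4,suppress=True)
to([0.569,-0.168,0.087]); T=pose(); np.save('T24.npy',T); save('wrist','w24'); save('top','t24')
look('s24',(70,230,150,300),5)
b=cv2.imread('pics/t24.png')[180:290,110:260];cv2.imwrite('pics/t24z.png',cv2.resize(b,None,fx=5,fy=5,interpolation=cv2.INTER_CUBIC))
```

```text
pos [ 0.7105 -0.0854  0.2243] psi -41.35 tilt [ 0.0027 -0.0008 -1.    ] d_tool mm [-52.  155.6 137. ] grip 0.5538727728861488 F [-0.6 -0.6 -1.1] t 30.0333
u -0.014661731397712624 z 0.24089881249575296 tau [-0.0363  0.0199 -0.057 ]
```

View pics/s24z.png

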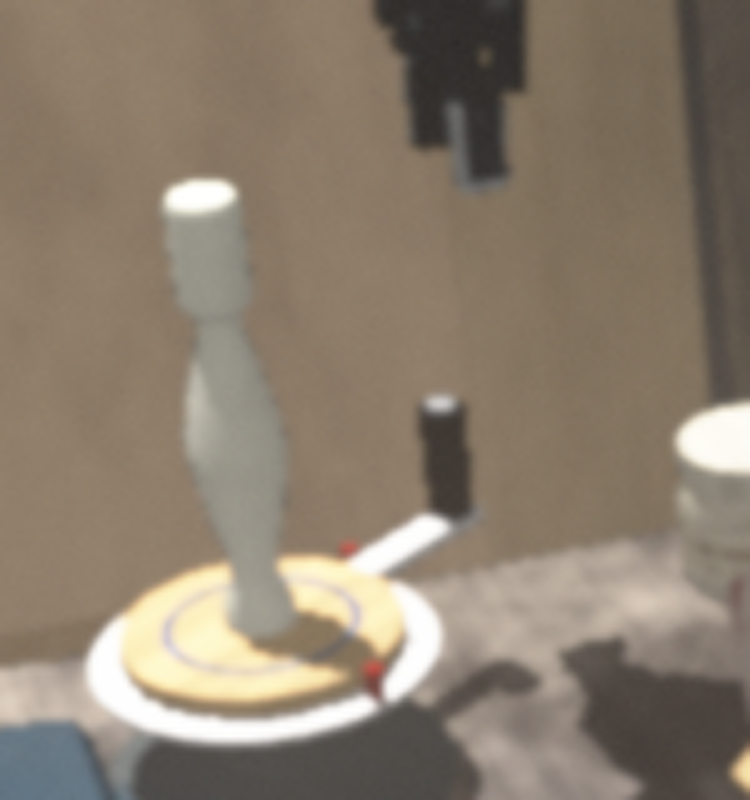

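View pics/w24.png

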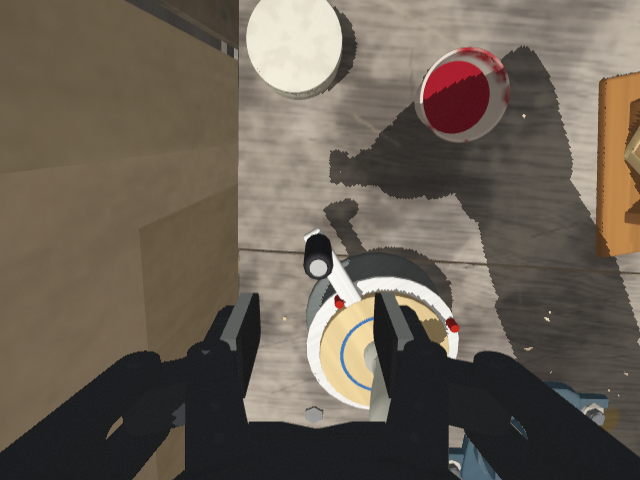

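View pics/t24.png

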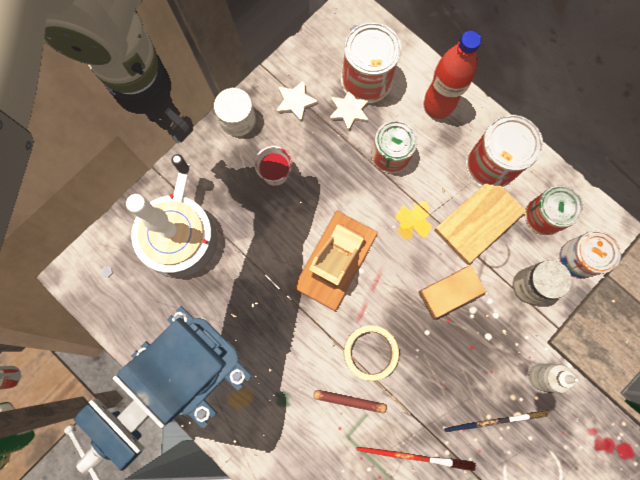

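```bash
python3 - <<'E'
from h import *
np.set_printoptions(precision=4,suppress=True)
T=np.load('T24.npy')
P,e=tri([ray('wrist',(319,267),T),ray('scene',(238,150.6)),ray('top',(177.5,159.5))]);print(P,e,np.degrees(np.arctan2(P[1]+.051,P[0]-.579)))
cams.get_image('scene')
m=outline_of('scene','baluster')[0]['pixels']; ys,xs=np.where(m); print(ys.max(),[round(np.where(m[y])[0].mean(),1) for y in (ys.max()-4,ys.max()-27)], 'upright preds',[proj('scene',[.579,-.051,z]) for z in (.0745,.1345,.2545)])
E
python3 - <<'E'
import cv2
a=cv2.imread('pics/w24.png')[215:345,290:470]; cv2.imwrite('pics/w24z.png',cv2.resize(a,None,fx=4.2,fy=4.2,interpolation=cv2.INTER_CUBIC))
E
```

```text
[ 0.6946 -0.0745  0.1239] [0.0003406369353622679, 0.0007667341009703843, 0.0007035034009724577] -11.472059801460555
197 [np.float64(201.5), np.float64(197.5)] upright preds [array([202.4844, 194.6327]), array([198.598 , 167.8678]), array([190.1084, 109.4007])]
```

View pics/w24z.png

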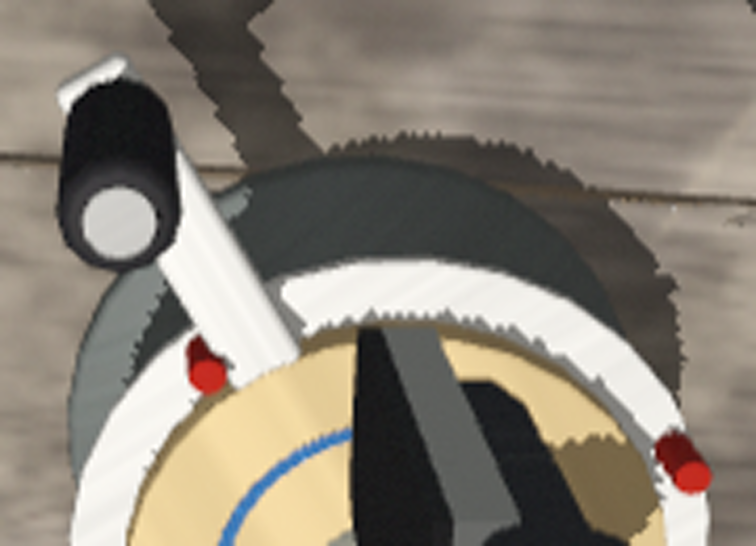

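Run:
```python
from bench import job
print(job.job_done())
```

```text
the job is handed in; nothing more can be done
None
```

The baluster is standing upright on the painting stand, within about 2 mm of the ring's middle. The plate is at its far stop, and I handed the job in with the gripper clear of everything at about 30 s.

**Taking it out:** I gripped the baluster by its head. My first try, pivoting it upright on the cradle's ledge, failed because the foot slid instead of turning. I then lifted it out still leaning and turned it upright in the grip by pressing its foot gently against the end of the cradle's board (a few newtons). That left it about 1° off vertical.

**Setting it down:** The plate's top came out at 74.5 mm from two camera views. The foot touched at the expected height, and I opened the jaws slowly once the plate carried its full weight.

**Turning the plate:** I held the knob loosely between the jaws and swung it round smoothly. Near the end the force jumped from under 1 N to about 5 N at the stop; then I let go and lifted away.

**Last checks:**
- The arm lies against the far red pin. The knob measured -11.5°, against about -11.8° expected from the pins.
- The baluster is upright. It shifted about 1 pixel in the scene view during the swing because it stands slightly off the turning axis.
- The cup, tape roll and sanding block are where they were, judged by eye from the final pictures.

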